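# Steady the swinging drop hook and hang up the blood tube carrier

### The job

Hang the tube carrier by the middle of its top bar on the drop hook of the stand. The hook is swinging and must not be struck or forced (9 N is too much): bring the bar in above the hook's tip and press it against the hook with about 6 N, so that the latch is folded right back and the hook rests on its rubber buffer, hold it still there for a good second, then slide the bar down past the spring latch into the hook. Leave the carrier hanging level and almost still with the latch sprung shut, and do not disturb the other things on the table.

Things in the scene. Friction and masses are not known exactly. Their poses are not given: they have to be found in the camera images.
- carrier: Loose blood tube carrier, 0.25 to 0.4 kg. Origin under the middle of its base, z up, y along its length. White base 70 (x) by 200 (y) by 30 mm high. Two groups of four capped tubes, fixed in the base, at |y| = 25 to 67, |x| up to 25, up to 94 mm high; the middle, |y| under 25 mm, is clear above the base so that the hook can pass there.
- bar_mid (a point): Middle of the carrier's round aluminium bar (10 mm thick, along y between end plates at y = +-97 mm), on its centre line, 130 mm above the underside. Two 16 mm collars, 4 mm wide, at y = +-15 mm bound it: the hook belongs between them (26 mm free).
- bar_grip (a point): Centre of the grey plastic grip on the bar at the carrier's y = -72 mm (a like one is at +72): 10 mm wide in x, 44 mm long in y, 18 mm high about the bar's centre. Hold the carrier by the grip that will lie on the stand's -y side, the side free of arm and column.
- stand: Fixed hook stand. Origin on the table plumb below the hook's pivot, z up; the pivot is 327 mm above the table. The hook's mouth faces the stand's -x. White base plate 12 mm thick, reaching x -55 to 145 mm, y -50 to 170 mm.
- column_top (a point): Top of the stand's column (22 mm thick, at x = 100, y = 150 mm of the stand), 339 mm above the table; a 16 mm thick arm runs from here to just above the pivot.
- buffer_post (a point): Post behind the hook's shank, 247 mm above the table, 60 mm to +x of the pivot, carrying a rubber buffer 18 mm across, screwed out some 16 to 30 mm towards the hook: the shank meets it when the hook has swung 0.10 to 0.28 rad to +x. How far differs and is to be found by feel. It gives about 1 mm per 5 N pushed at the hook's mouth.
- hook: Drop hook of 10 mm round steel, 0.15 kg, hinged freely at its top; swings in the stand's x-z plane almost without friction (period about 0.7 s) from the start. Origin on the pivot; at rest its axes are the stand's. In its frame: shank centred at x = 17 mm, z -52 to -135; underside at z = -162. Any push above 9 N on it, by carrier or gripper, is too much.
- hook_tip (a point): Top of the hook's upturned tip: x = -20, z = -117 mm in the hook's frame, 210 mm above the table at rest; 27 mm clear between tip and shank. The bar must come in above it.
- hook_seat (a point): Point in the hook where the centre of the seated bar lies: 147 mm below the pivot, plumb below it at rest (180 mm above the table); swings with the hook.
- latch (a joint): Spring latch across the hook's mouth: strip 9 mm wide, 50 mm long, hinged on the shank at x = 10, z = -75 mm of the hook's frame, resting inside the tip. 0 = shut, 0.56 rad = folded to the shank. A bar coming from -x, centre about 100 mm below the pivot, opens it with 1 to 3 N once the buffer backs the hook; it springs shut when the bar is down in the seat.
- pen: bystander: blue pen, 125 mm, lying between the carrier and the stand; leave alone
- loose_tube: bystander: single capped tube, 75 mm, lying between the carrier and the stand; leave alone
- jar: bystander: jar, 60 mm wide, 75 mm high; leave alone
- kidney_bowl: bystander: steel bowl, 120 mm wide, 45 mm high, far left; leave alone
- packets: bystander: flat white packets, 150 by 60 by 22 mm, far right; leave alone
Things that resemble listed ones, but are neither listed nor needed, are in the scene too. Leave any green look-alike of the carrier alone.

How it is judged:
On the way, in this order (a step that is already met when the one before it is completed fails the run):
1. the carrier's bar, still above the seat, presses the hook (4 N or more) back on its buffer and the hook is still (contact force between hook and carrier above 4 N and angular speed of hook below 0.15 rad/s and distance between bar_mid and hook_seat above 0.025 m), for 0.5 s.
2. the bar is down in the hook's seat, between the collars, behind the shut latch (distance between bar_mid and hook_seat below 0.014 m and value of joint latch below 0.15 rad), for 0.2 s.
At the end, for the whole second after the job is handed in: the carrier hangs free with the middle of its bar in the hook's seat (within 14 mm), tilted less than 0.2 rad, its underside more than 30 mm above the table, the latch shut (under 0.15 rad), moving slower than 0.08 m/s (all of step 2 and angle between carrier's own z axis and vertical below 0.2 rad and height (world z) of carrier above 0.03 m and linear speed of carrier below 0.08 m/s); the robot touches nothing.
It fails at once if the carrier pushes the hook with more than 9 N (contact force between hook and carrier above 9 N).
It fails at once if the robot itself pushes the hook with more than 9 N (contact force between hook and the arm above 9 N or contact force between hook and the fingers above 9 N).
It fails at once if the carrier is tipped by more than 0.6 rad (angle between carrier's own z axis and vertical above 0.6 rad).
It fails at once if a bystander is shifted by more than 30 mm (distance of any of pen, loose_tube, jar, kidney_bowl, packets from where it was at the start of the episode above 0.03 m).
It also fails if it takes over 72 s, if anything falls off the work surface, if the arm or the gripper's body presses on something with over 40 N, if the wrist force passes 120 N, or if a joint passes its speed limit or range.

### The arm

A 6-joint arm with a two-finger parallel gripper is mounted at the origin on the work surface. World frame = base frame: x ahead of the robot, y to its left, z up, the work surface at z = 0. Lengths are in m, angles in rad, forces in N, time in s.
With the tool pointing down it reaches from about 0.375 to 0.975 m from the base axis. Payload 3.8 kg.
Tool frame: the origin (TCP) lies midway between the tips of the shut fingers; the grasp point (between the pads) lies 19 mm behind it; z points along the fingers, y is the direction in which the jaws open and shut (so a half turn about z gives the same grasp; the last joint's range is limited). The gripper opens to 85 mm and grips with 20 to 120 N. Pads are 22 mm wide; open, the fingers measure 114 mm over their backs; the gripper's body (76 mm by 85 mm) begins 54 mm behind the grasp point. The pads swing forward as they close: fully open they stand 13 mm farther back than shut.
Start: joints at [1.154, 0.264, 1.604, -0, 1.274, -0.037], TCP at [0.25, 0.627, 0.231] pointing down, gripper open.
Joint ranges: [-2.63, 2.63], [-0.94, 2.18], [0.31, 2.57], [-1.31, 4.45], [0, 2.66], [-2.55, 2.55]. Speed limits (rad/s): [2.57, 2.57, 3.14, 3.14, 3.14, 3.14].

### API

Orientations are given as a rotation vector (axis times angle).
In Python, from workcell import bot gives the robot as it stands.
- The arm moves only by the tool arm_command, never from a script. Its argument "targets" is text: rows parted by semicolons, each of 7 numbers parted by spaces: the shift along the tool's x, y, z in mm, then the turn, a rotation vector about the tool's x, y, z in degrees, then the opening, from 0 (shut) to 1 (fully open). A call has 1 to 10 rows; each row is the pose to reach, as a shift and turn from the pose commanded when the call began, along the tool's axes at that moment; what a row does not reach only later rows make up. A row lasts 1/12 s, in which the tool goes at most 41.7 mm and 7.16 degrees, less where a joint would pass 70% of its speed; a pose out of reach is approached as far as the arm can. A call with a gripper value outside its range is refused whole. The fingers move at their own pace and stop on an object; "newtons" is the grip in N (left out, the last holds). Time passes only in rows, so rows that repeat a pose let the fingers close. It gives the time, the measured TCP pose, the force and the opening at its end, in the units of the state.
- bot.read_state(): the state, without advancing time (a new reading comes with each control period).
- bot.read_camera(name): name is "scene" or "top"; returns (picture, depth): 400x640x3 uint8, blue, green, red; 400x640 float32, m along the optical axis (not along the pixel's ray), 0 where there is no reading.
- bot.camera_params(name): a dict with "fov_y" (degrees; the focal length in pixels is half the picture's height over the tangent of half this angle, whatever the lens; pixels are square), "cx", "cy" (the principal point, pixels), "xyz" and "rotation" of the camera in the world. Camera axes: x right, y up, looking along -z (the intrinsics and any distortion apply to the point x, -y, -z); pixel columns grow to the right and rows downward; lengths in m; the calibration is good to about 2 mm. A picture is of the moment at which its call begins. camera_params takes no time and is no camera call.
- bot.finish_job(): hands the job in, once; it reports no verdict.
The state is a dict: "time": time; "q": joint angles; "joint_vel": joint speeds; "joint_torque": joint torques, N m; "tool_pos": TCP position; "tcp_rot": TCP orientation; "wrist_force": force on the tool from outside, world axes, zero at the start; "torque": the same for the moment, N m; "width": opening from 0.0 (shut) to 1.0 (fully open).
Only numpy, scipy, OpenCV 4.12 (cv2) and the standard library are available. Lean on these libraries where they do the work, as an engineer would, in place of code of your own. Each camera call takes 0.05 s, during which the arm holds its last target.

## Working session

There is one attempt and no reset: what is moved stays moved. The work goes in short steps, Python scripts to look and compute and a tool call to move; the robot and the scene stay as the last step left them, time stands still between calls to the robot, and variables do not carry over. Pictures are saved under pics/ and viewed, and the job is handed in when it is done.

Besides the shell and the picture viewer there is one more tool, called after "Emit:" as name(argument=value, ...), one argument or row to a line, values as JSON. arm_command: Moves the arm, as the interface text tells. Its arguments: {"type":"object","properties":{"targets":{"type":"string"},"newtons":{"type":"number"}},"required":["targets"]}

```bash
ls; mkdir -p pics; cat > h.py <<'E'
import numpy as np, cv2
from workcell import bot
from scipy.spatial.transform import Rotation as R
def cam(n):
    p=bot.camera_params(n); return p
def rotm(p):
    r=np.array(p["rotation"]); 
    return r if r.shape==(3,3) else (R.from_rotvec(r).as_matrix() if r.size==3 else R.from_quat(r).as_matrix())
E
python3 - <<'E'
from h import *
print(bot.read_state())
for n in("scene","top"):
    print(bot.camera_params(n))
    im,d=bot.read_camera(n); cv2.imwrite(f"pics/{n}0.png",im); np.save(f"pics/{n}0.npy",d); print((d==0).mean(),d.max())
E
```

```text
pics
{'time': 0.0, 'q': array([ 1.15406592e+00,  2.64762796e-01,  1.60540928e+00, -9.66268754e-06,
        1.27371319e+00, -3.68792601e-02]), 'joint_vel': array([-5.06887500e-04, -6.22562575e-04,  2.42910831e-03,  6.89591143e-05,
       -6.48866670e-04, -1.88407264e-03]), 'joint_torque': array([-1.57053215e-03, -5.15110874e+01, -3.67310321e+01,  7.04647869e-05,
        1.30487923e-02, -3.57831141e-05]), 'tool_pos': array([0.24996429, 0.62619925, 0.2299365 ]), 'tcp_rot': array([-0.59298772, -3.08460294,  0.00351169]), 'wrist_force': array([-0.55824555,  0.3410066 , -0.65949115]), 'torque': array([-0.01626414, -0.00428807,  0.0274167 ]), 'width': 0.9994314181015881}
{'fov_y': 51.884142080807614, 'cx': 322.10028426000093, 'cy': 199.72550502226176, 'xyz': array([1.05811524, 0.5749379 , 1.26654708]), 'rotation': array([0.26937419, 0.72739929, 2.30292559])}
0.00414453125 3.0289469
{'fov_y': 52.32882240461609, 'cx': 317.33919917851404, 'cy': 196.25740515264786, 'xyz': array([ 0.34550189, -0.01570171,  1.36616837]), 'rotation': array([ 0.13722836, -0.13829636, -1.56188811])}
0.0039296875 2.3746324
```

View pics/scene0.png

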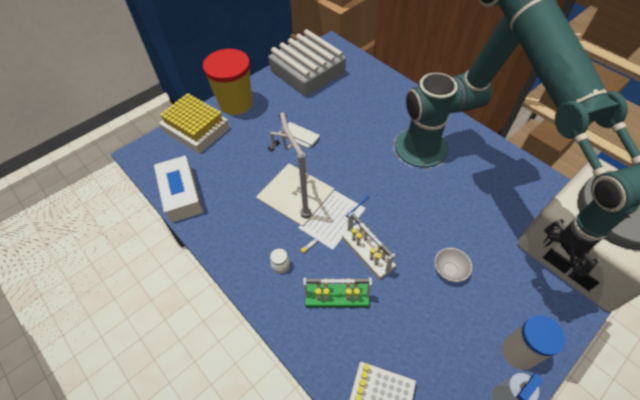

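View pics/top0.png

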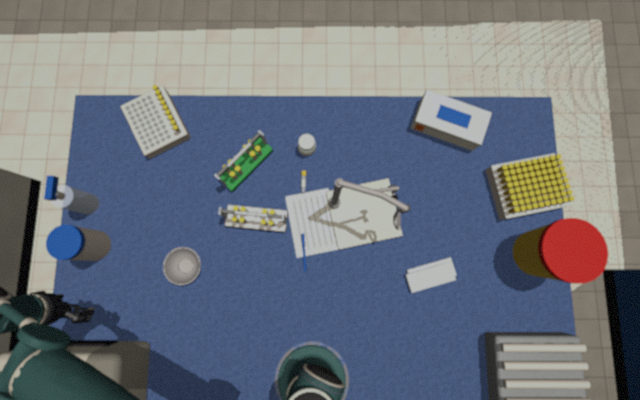

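```bash
cat >> h.py <<'E'
def ray(n,u,v):
    p=cam(n); f=200/np.tan(np.radians(p["fov_y"]/2)); 
    d=np.stack([(np.asarray(u,float)-p["cx"])/f,-(np.asarray(v,float)-p["cy"])/f,-np.ones_like(np.asarray(u,float))],-1)
    return np.array(p["xyz"]), d@rotm(p).T
def cloud(n,d):
    v,u=np.mgrid[0:400,0:640]; o,r=ray(n,u,v); return o+r*d[...,None]
def plane(n,u,v,z):
    o,r=ray(n,u,v); return o+r*((z-o[2])/r[...,2])[...,None]
def proj(n,P):
    p=cam(n); f=200/np.tan(np.radians(p["fov_y"]/2)); c=(np.asarray(P,float)-p["xyz"])@rotm(p)
    return np.stack([p["cx"]+f*c[...,0]/-c[...,2],p["cy"]+f*c[...,1]/c[...,2]],-1)
def look(n,tag):
    im,d=bot.read_camera(n); cv2.imwrite(f"pics/{n}{tag}.png",im); np.save(f"pics/{n}{tag}.npy",d); return im,d
def crop(n,tag,x0,y0,x1,y1,s):
    im=cv2.imread(f"pics/{n}{tag}.png")[y0:y1,x0:x1]; cv2.imwrite(f"pics/{n}{tag}c{x0}_{y0}.png",cv2.resize(im,None,fx=s,fy=s,interpolation=cv2.INTER_CUBIC))
E
python3 - <<'E'
from h import *
for n in("scene","top"):
    d=np.load(f"pics/{n}0.npy"); C=cloud(n,d)
    # table flatness
    for u,v in ([(250,170),(400,250),(300,270),(230,230)] if n=="scene" else [(200,200),(300,280),(100,150),(500,250)]): print(n,u,v,C[v,u].round(3))
crop("scene",0,240,100,440,320,3.6) if 0 else crop("scene",0,240,100,440,320,2.7)
crop("top",0,200,130,440,290,3)
E
```

```text
scene 250 170 [ 0.583 -0.384 -0.001]
scene 400 250 [ 0.415  0.255 -0.006]
scene 300 270 [0.721 0.079 0.002]
scene 230 230 [ 0.802 -0.211 -0.   ]
top 200 200 [ 0.573  0.383 -0.001]
top 300 280 [0.308 0.04  0.001]
top 100 150 [0.747 0.739 0.002]
top 500 250 [ 0.409 -0.627 -0.004]
```

```bash
python3 - <<'E'
from h import *
crop("scene",0,340,210,402,282,9)
crop("top",0,210,195,300,240,8)
E
ls pics
```

```text
scene0.npy
scene0.png
scene0c240_100.png
scene0c340_210.png
top0.npy
top0.png
top0c200_130.png
top0c210_195.png
```

View pics/scene0c240_100.png

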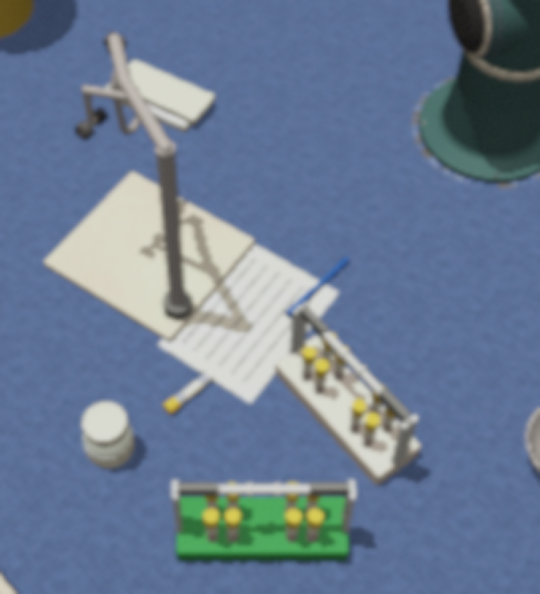

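View pics/top0c200_130.png

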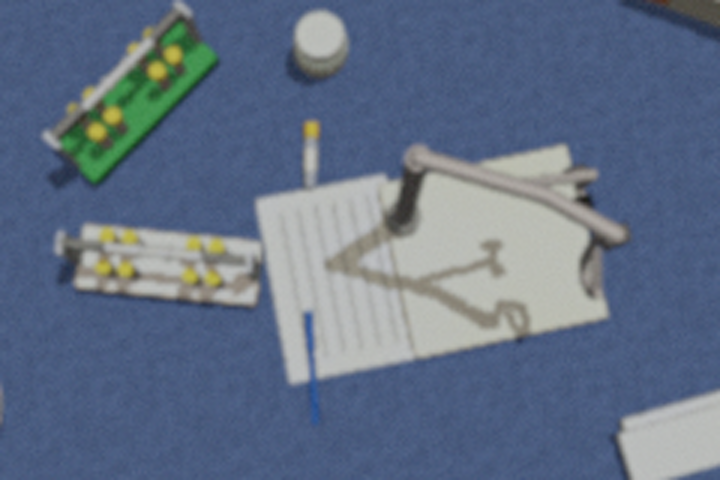

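View pics/scene0c340_210.png

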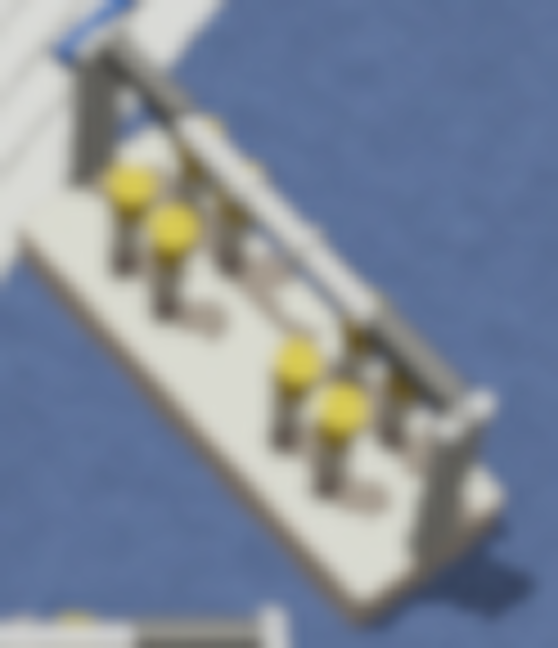

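View pics/top0c210_195.png

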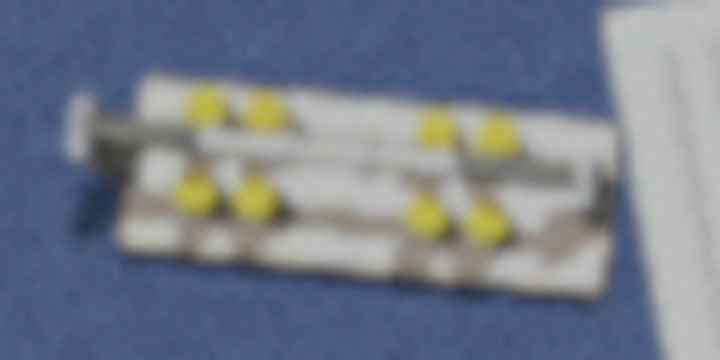

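```bash
python3 - <<'E'
from h import *
for n,pts in (("top",[(220.2,211),(283.1,217.5),(251,214.1)]),("scene",[(351.5,215.8),(392,255),(371.7,234.2)])):
    for u,v in pts: print(n,plane(n,np.array(u),np.array(v),.135).round(4))
for n in("scene","top"):
    d=np.load(f"pics/{n}0.npy"); C=cloud(n,d)
    im=cv2.imread(f"pics/{n}0.png"); hsv=cv2.cvtColor(im,cv2.COLOR_BGR2HSV)
    m=(C[...,2]>.118)&(C[...,2]<.15)&(np.abs(C[...,0]-.53)<.12)&(np.abs(C[...,1]-.2)<.16)&(d>0)
    P=C[m]; 
    if len(P): 
        print(n,len(P),P.min(0),P.max(0),np.median(P,0))
        v,u=np.nonzero(m); print(np.c_[u,v,(P*1000).round()][::max(1,len(P)//25)])
    # plate
# plate corners top
c=np.array([(326,190),(389,179),(402.3,236),(337.7,249)],float)
Pc=plane("top",c[:,0],c[:,1],.012); print(Pc.round(3), np.linalg.norm(np.diff(Pc,axis=0),axis=1))
E
```

```text
top [0.5168 0.2801 0.135 ]
top [0.4978 0.0878 0.135 ]
top [0.5077 0.1859 0.135 ]
scene [0.5074 0.1    0.135 ]
scene [0.5174 0.2852 0.135 ]
scene [0.5095 0.1924 0.135 ]
scene 339 [0.490012   0.08796135 0.11801994] [0.64976499 0.30762539 0.14557336] [0.51411006 0.2312308  0.13518535]
[[352. 212. 495.  90. 133.]
 [355. 214. 496. 104. 138.]
 [353. 216. 504. 104. 134.]
 [358. 217. 498. 120. 140.]
 [355. 220. 507. 116. 128.]
 [358. 222. 507. 130. 132.]
 [363. 224. 505. 149. 140.]
 [364. 228. 512. 161. 138.]
 [366. 231. 515. 173. 137.]
 [370. 233. 509. 185. 132.]
 [375. 235. 506. 203. 138.]
 [373. 238. 515. 203. 131.]
 [377. 240. 513. 218. 136.]
 [381. 243. 513. 235. 138.]
 [383. 246. 517. 247. 139.]
 [386. 248. 516. 258. 140.]
 [388. 250. 516. 267. 140.]
 [389. 252. 519. 274. 141.]
 [391. 254. 518. 281. 136.]
 [391. 256. 521. 285. 132.]
 [389. 259. 528. 285. 122.]
 [369. 278. 625. 290. 137.]
 [369. 279. 627. 293. 138.]
 [370. 280. 626. 296. 134.]
 [361. 282. 648. 281. 129.]
 [363. 283. 644. 286. 124.]
 [371. 286. 632. 308. 120.]]
top 314 [0.49035412 0.08625904 0.1184127 ] [0.64939304 0.302
[... 241 characters left out ...]
. 140.]
 [224. 211. 516. 267. 141.]
 [236. 211. 517. 232. 135.]
 [224. 212. 513. 267. 141.]
 [236. 212. 514. 231. 137.]
 [248. 212. 514. 195. 138.]
 [230. 213. 510. 249. 140.]
 [242. 213. 511. 213. 137.]
 [254. 213. 511. 177. 134.]
 [240. 214. 508. 219. 135.]
 [252. 214. 508. 182. 138.]
 [264. 214. 508. 146. 136.]
 [284. 214. 510.  86. 123.]
 [257. 215. 505. 167. 137.]
 [269. 215. 505. 130. 139.]
 [281. 215. 505.  94. 138.]
 [264. 216. 502. 146. 132.]
 [276. 216. 502. 109. 139.]
 [271. 217. 499. 124. 138.]
 [283. 217. 500.  89. 130.]
 [282. 220. 490.  91. 133.]]
[[ 0.607 -0.045  0.012]
 [ 0.647 -0.26   0.012]
 [ 0.453 -0.299  0.012]
 [ 0.409 -0.084  0.012]] [0.21800812 0.19747037 0.21919702]
```

```bash
python3 - <<'E'
from h import *
for n in("scene","top"):
    d=np.load(f"pics/{n}0.npy"); C=cloud(n,d)
    im=cv2.imread(f"pics/{n}0.png")
    m=(C[...,2]>.124)&(C[...,2]<.15)&(np.abs(C[...,0]-.508)<.022)&(np.abs(C[...,1]-.19)<.09)&(d>0)
    P=C[m]
    vx,vy,x0,y0=cv2.fitLine(P[:,:2].astype(np.float32),cv2.DIST_HUBER,0,.01,.01).ravel()
    print(n,"bar line ang",np.arctan2(-vx*np.sign(vy),abs(vy)),"x at y=.186",x0+vx/vy*(.186-y0))
    # carrier base top plane .03
    hsv=cv2.cvtColor(im,cv2.COLOR_BGR2HSV)
    # plate
    m=((C[...,2]>.006)&(C[...,2]<.02)&(hsv[...,1]<90)&(np.abs(C[...,0]-.53)<.18)&(np.abs(C[...,1]+.172)<.18)).astype(np.uint8)
    m=((hsv[...,1]<90)&(hsv[...,2]>110)&(np.abs(C[...,0]-.53)<.18)&(np.abs(C[...,1]+.172)<.18)).astype(np.uint8)
    # columns elevated
    e=(C[...,2]>.31)&(C[...,2]<.36)&(np.abs(C[...,0]-.55)<.12)&(np.abs(C[...,1]+.15)<.14)
    v,u=np.nonzero(e); P=C[e]; print(n,len(P))
    o=np.argsort(P[:,1]); print(np.c_[u,v,(P*1000).round()][o][::max(1,len(o)//22)])
    e=(C[...,2]>.15)&(C[...,2]<.31)&(np.abs(C[...,0]-.55)<.12)&(np.abs(C[...,1]+.18)<.14)
    v,u=np.nonzero(e); P=C[e]; print(n,"hook/post",len(P))
    o=np.argsort(P[:,2]); print(np.c_[u,v,(P*1000).round()][o][::max(1,len(o)//40)])
E
```

```text
scene bar line ang -0.10601564 x at y=.186 0.5109713
scene 371
[[ 280.  112.  497. -250.  343.]
 [ 281.  119.  504. -238.  326.]
 [ 281.  118.  510. -229.  340.]
 [ 272.  132.  557. -220.  317.]
 [ 274.  132.  555. -212.  321.]
 [ 275.  134.  556. -206.  318.]
 [ 286.  122.  515. -197.  349.]
 [ 280.  134.  548. -189.  325.]
 [ 282.  133.  546. -182.  333.]
 [ 288.  128.  525. -175.  346.]
 [ 285.  135.  546. -167.  336.]
 [ 288.  133.  540. -158.  347.]
 [ 290.  135.  541. -147.  347.]
 [ 292.  138.  543. -135.  345.]
 [ 294.  139.  544. -125.  349.]
 [ 295.  143.  551. -112.  347.]
 [ 295.  149.  562. -100.  338.]
 [ 297.  149.  562.  -89.  347.]
 [ 298.  152.  568.  -78.  347.]
 [ 298.  156.  574.  -71.  340.]
 [ 300.  156.  570.  -68.  339.]
 [ 304.  154.  557.  -64.  341.]
 [ 301.  157.  571.  -62.  340.]
 [ 304.  156.  561.  -59.  339.]]
scene hook/post 382
[[ 305.  194.  567.  -61.  150.]
 [ 307.  191.  558.  -61.  158.]
 [ 305.  191.  566.  -61.  165.]
 [ 304.  190.  568.  -64.  170.]
 [ 288.  149.  493. -235.  175.]
 [ 289.  146.  483. -241.  178.]
 [ 289.  147.  487. -235. 
[... 2851 characters left out ...]
 243.]
 [ 400.  216.  490. -246.  245.]
 [ 338.  193.  553.  -74.  248.]
 [ 393.  194.  551. -227.  251.]
 [ 396.  211.  503. -234.  251.]
 [ 400.  215.  492. -244.  252.]
 [ 335.  192.  555.  -65.  253.]
 [ 396.  199.  536. -234.  254.]
 [ 393.  197.  541. -226.  255.]
 [ 395.  196.  544. -231.  256.]
 [ 393.  193.  552. -226.  257.]
 [ 397.  198.  538. -236.  258.]
 [ 393.  195.  546. -225.  259.]
 [ 339.  192.  553.  -76.  263.]
 [ 338.  192.  553.  -73.  265.]
 [ 341.  190.  558.  -81.  271.]
 [ 337.  191.  554.  -70.  276.]
 [ 336.  190.  555.  -67.  282.]
 [ 335.  189.  557.  -64.  287.]
 [ 337.  190.  553.  -69.  292.]
 [ 336.  189.  554.  -66.  302.]
 [ 339.  189.  553.  -73.  306.]]
```

```bash
python3 - <<'E'
from h import *
crop("scene",0,262,105,325,160,10)
crop("top",0,325,165,415,255,6)
E
```

```text
(no output)
```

View pics/scene0c262_105.png

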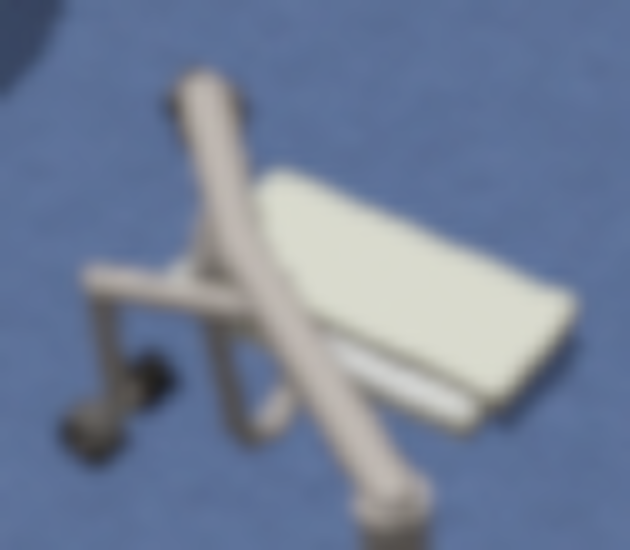

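View pics/top0c325_165.png

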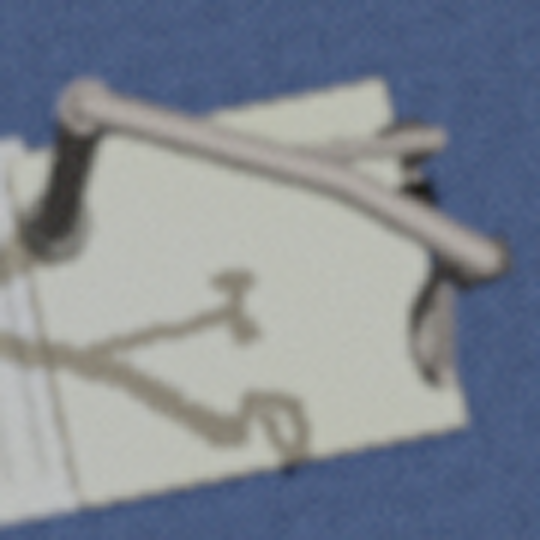

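```bash
cat >> h.py <<'E'
S0=np.array([.4965,-.2390]); PSI=.195
def tostand(P):
    d=P[...,:2]-S0; c,s=np.cos(PSI),np.sin(PSI)
    return np.stack([d[...,0]*c+d[...,1]*s,-d[...,0]*s+d[...,1]*c,P[...,2]],-1)
def toworld(P):
    P=np.asarray(P,float); c,s=np.cos(PSI),np.sin(PSI)
    return np.stack([S0[0]+P[...,0]*c-P[...,1]*s,S0[1]+P[...,0]*s+P[...,1]*c,P[...,2]],-1)
E
python3 - <<'E'
from h import *
F=[];T=[]
for i in range(16):
    T.append(bot.read_state()["time"]); F.append(bot.read_camera("top"))
np.savez("pics/sw.npz",im=[f[0] for f in F],d=[f[1] for f in F],t=T)
for t,(im,d) in zip(T,F):
    L=tostand(cloud("top",d))
    m=(np.abs(L[...,1])<.015)&(L[...,2]>.165)&(L[...,2]<.215)&(np.abs(L[...,0])<.08)
    s=(np.abs(L[...,1])<.015)&(L[...,2]>.22)&(L[...,2]<.27)&(np.abs(L[...,0])<.035)
    P=L[m]; Q=L[s]; print(round(t,3),m.sum(),(P.mean(0)*1000).round(1),P[:,0].min().round(3),P[:,0].max().round(3),s.sum(),(Q.mean(0)*1000).round(1))
E
```

```text
0.1 53 [-22.5   0.4 192.1] -0.044 -0.001 58 [-1.040e+01 -1.000e-01  2.413e+02]
0.15 55 [-21.4   0.3 191.4] -0.043 0.001 63 [-9.700e+00  1.000e-01  2.408e+02]
0.2 53 [-17.1   0.2 191.8] -0.038 0.007 60 [ -8.3  -0.4 239.7]
0.25 55 [ -9.8   0.6 191.1] -0.032 0.013 49 [-1.90e+00  2.00e-01  2.39e+02]
0.3 56 [  0.    0.5 190.7] -0.022 0.023 40 [  6.1   0.6 240.1]
0.35 53 [  8.8   0.9 190.2] -0.013 0.032 32 [ 11.1   0.3 236.6]
0.4 49 [ 14.8   0.9 191.1] -0.005 0.036 20 [1.270e+01 2.000e-01 2.374e+02]
0.45 45 [ 19.1   1.  188.8] -0.002 0.041 19 [ 13.7   0.  233. ]
0.5 44 [ 16.6   0.9 189.5] -0.005 0.037 19 [ 1.260e+01 -1.000e-01  2.348e+02]
0.55 56 [ 11.4   0.8 190.8] -0.011 0.035 30 [ 12.    0.4 236.1]
0.6 52 [  2.1   1.  190.4] -0.019 0.025 38 [  7.8   0.6 238.1]
0.65 51 [ -6.6   0.7 190.8] -0.028 0.015 50 [1.300e+00 2.000e-01 2.399e+02]
0.7 50 [-14.8   0.4 190.6] -0.035 0.008 49 [ -3.6   0.6 240.4]
0.75 56 [-20.    0.6 192.4] -0.041 0.004 64 [-9.600e+00 -2.000e-01  2.401e+02]
0.8 55 [-21.4   0.3 191.2] -0.044 0.001 64 [-1.050e+01  1.000e-01  2.402e+02]
0.85 58 [-19.    0.5 192.4] -0.041 0.004 60 [ -9.9  -0.3 239.6]
```

```bash
python3 - <<'E'
from h import *
c0=np.array([.51,.186]); y=np.array([.1,.995]); x=np.array([.995,-.1])
for n in("scene","top"):
    d=np.load(f"pics/{n}0.npy"); C=cloud(n,d); im=cv2.imread(f"pics/{n}0.png"); V=im.max(2)
    D=C[...,:2]-c0; lx=D@x*1000; ly=D@y*1000; z=C[...,2]*1000
    m=(abs(lx)<60)&(abs(ly)<115)&(z>18)&(z<38)
    print(n,"base x pct",np.percentile(lx[m],[1,5,50,95,99]).round(1),"y",np.percentile(ly[m],[1,5,50,95,99]).round(1))
    b=(abs(lx)<12)&(abs(ly)<110)&(z>122)&(z<146)
    print(" bar x",np.median(lx[b]).round(1),"y ext",np.percentile(ly[b],[0,2,98,100]).round(1))
    for a in range(-104,110,8):
        q=b&(abs(ly-a)<4)
        if q.sum(): print((a,int(V[q].mean()),int(q.sum()),round(float(z[q].max()))),end=' ')
    yel=cv2.inRange(cv2.cvtColor(im,cv2.COLOR_BGR2HSV),(20,110,110),(35,255,255))>0
    k,lab,st,ce=cv2.connectedComponentsWithStats((yel&(abs(lx)<60)&(abs(ly)<110)).astype(np.uint8))
    print()
    for i in range(1,k):
        q=lab==i; print((st[i,4],lx[q].mean().round(1),ly[q].mean().round(1),z[q].mean().round(0)),end='')
    print()
s=bot.read_state(); print(s['tool_pos'],R.from_rotvec(s['tcp_rot']).as_matrix().round(3))
E
```

```text
scene base x pct [-34.6 -29.8  12.3  32.9  34.2] y [-95.  -88.4   3.2  97.3 101.2]
 bar x 1.0 y ext [-97.9 -94.1 100.4 101.7]
(-96, 170, 10, 138) (-88, 130, 13, 142) (-80, 143, 10, 141) (-72, 134, 11, 145) (-64, 128, 11, 142) (-56, 113, 9, 144) (-48, 147, 10, 144) (-40, 196, 8, 140) (-32, 195, 7, 136) (-24, 192, 6, 138) (-16, 180, 9, 140) (-8, 186, 9, 138) (0, 192, 8, 134) (8, 187, 9, 137) (16, 176, 12, 139) (24, 181, 10, 137) (32, 188, 7, 136) (40, 194, 7, 139) (48, 181, 6, 139) (56, 124, 11, 142) (64, 124, 10, 142) (72, 113, 13, 142) (80, 118, 12, 146) (88, 123, 11, 144) (96, 160, 17, 142) (104, 158, 8, 131) 
(np.int32(22), np.float64(16.9), np.float64(-56.0), np.float64(89.0))(np.int32(26), np.float64(16.9), np.float64(-31.6), np.float64(93.0))(np.int32(21), np.float64(17.7), np.float64(37.4), np.float64(93.0))(np.int32(22), np.float64(16.9), np.float64(60.7), np.float64(93.0))
top base x pct [-35.6 -34.4  -9.9  31.7  33.7] y [-99.2 -91.7  -0.5  90.9  97.3]
 bar x -1.4 y ext [-99.2 -97.4  98.4 100.4]
(-96, 161, 18, 143) (-88, 138, 9, 144) (-80, 134, 12, 142) (-72, 124, 9, 142) (-6
[... 370 characters left out ...]
 (96, 146, 15, 138) (104, 158, 2, 129) 
(np.int32(12), np.float64(16.8), np.float64(58.6), np.float64(94.0))(np.int32(13), np.float64(16.5), np.float64(35.4), np.float64(94.0))(np.int32(11), np.float64(16.2), np.float64(-34.0), np.float64(95.0))(np.int32(12), np.float64(17.0), np.float64(-57.2), np.float64(94.0))(np.int32(18), np.float64(-18.1), np.float64(57.0), np.float64(94.0))(np.int32(17), np.float64(-17.9), np.float64(34.3), np.float64(94.0))(np.int32(15), np.float64(-17.3), np.float64(-34.2), np.float64(94.0))(np.int32(14), np.float64(-17.3), np.float64(-57.8), np.float64(95.0))
[0.25026893 0.62687687 0.23130368] [[-0.929  0.371  0.   ]
 [ 0.371  0.929 -0.   ]
 [-0.    -0.    -1.   ]]
```

Emit:
arm_command(
  targets="-424 -382 0 0 0 74 1;-424 -382 0 0 0 74 1;-424 -382 0 0 0 74 1;-424 -382 0 0 0 74 1;-424 -382 0 0 0 74 1;-424 -382 0 0 0 74 1;-424 -382 0 0 0 74 1;-424 -382 0 0 0 74 1;-424 -382 0 0 0 74 1;-424 -382 0 0 0 74 1",
  newtons=100,
)

```text
time: 1.73
tool_pos: [0.4348, 0.2513, 0.2317]
tcp_rot: [2.292, 2.148, 0.001]
wrist_force: [0.7, 0.9, 0.1]
width: 1.001
```

```bash
cat > go.py <<'E'
from h import *
import sys
# go.py x y z yaw_deg : print tool-frame delta from measured pose to target tool-down pose (tool y at yaw)
def delta(t,yaw):
    s=bot.read_state(); M=R.from_rotvec(s['tcp_rot']).as_matrix(); 
    a=np.radians(yaw); ty=np.array([np.cos(a),np.sin(a),0]); tz=np.array([0,0,-1.]); tx=np.cross(ty,tz)
    T=np.stack([tx,ty,tz],1)
    print("t",round(s['time'],2),"pos",s['tool_pos'].round(4),"yaw",np.degrees(np.arctan2(M[1,1],M[0,1])).round(2),"F",s['wrist_force'].round(2),"Tq",s['torque'].round(2),"w",round(s['width'],3),"q",s['q'].round(2))
    print("delta",(M.T@(np.array(t)-s['tool_pos'])*1000).round(1),np.degrees(R.from_matrix(M.T@T).as_rotvec()).round(2))
if __name__=="__main__": delta([float(v) for v in sys.argv[1:4]],float(sys.argv[4]))
E
python3 go.py .5028 .1149 .231 -5.7
```

```text
t 1.73 pos [0.4348 0.2513 0.2317] yaw -3.72 F [0.69 0.93 0.05] Tq [ 0.07 -0.03  0.02] w 1.001 q [ 0.47 -0.07  1.97 -0.    1.24  0.54]
delta [-131.7   76.7    0.7] [ 0.05 -0.03  1.98]
```

Emit:
arm_command(
  targets="-132 77 0 0 0 2 1;-132 77 0 0 0 2 1;-132 77 0 0 0 2 1;-132 77 0 0 0 2 1;-132 77 0 0 0 2 1;-132 77 0 0 0 2 1",
)

```text
time: 2.23
tool_pos: [0.504, 0.1154, 0.2314]
tcp_rot: [-2.327, -2.11, -0.0]
wrist_force: [0.2, 0.3, -0.6]
width: 1.0
```

```bash
python3 go.py .5028 .1149 .111 -5.7; python3 - <<'E'
from h import *
look("scene",1); look("top",1); crop("scene",1,300,170,440,290,5); crop("top",1,200,150,340,270,5)
E
```

```text
t 2.23 pos [0.504  0.1154 0.2314] yaw -5.59 F [ 0.19  0.34 -0.6 ] Tq [ 0.05  0.04 -0.03] w 1.0 q [ 0.18 -0.04  1.94  0.    1.24  0.27]
delta [ -0.6  -1.1 120.4] [-0.   -0.01  0.11]
```

View pics/scene1c300_170.png

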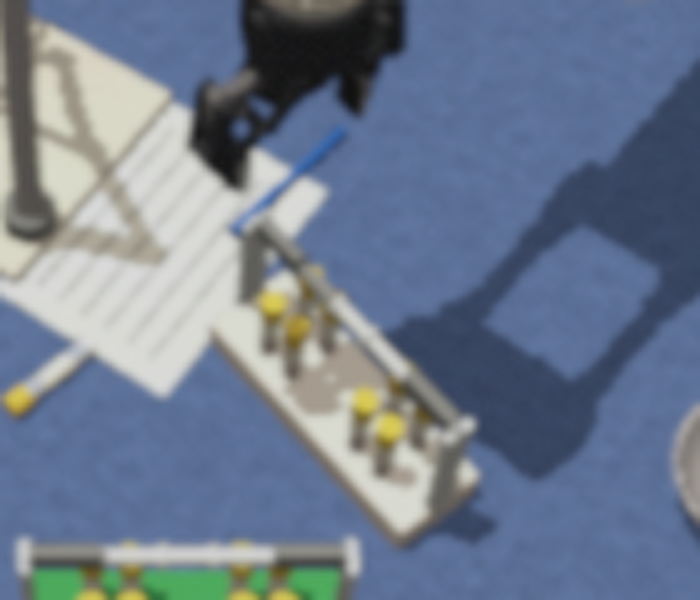

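View pics/top1c200_150.png

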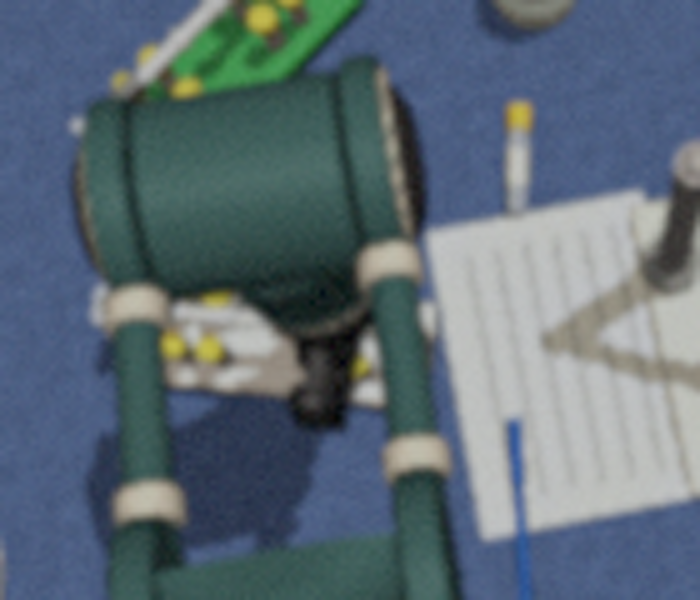

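The scene crop shows the open gripper (about pixel 356,188 of the full picture) over the −y grip of the white carrier (about 358,222). The green look-alike is at 338,290. The white one is the right choice, so I'll descend.

Emit:
arm_command(
  targets="-0.5 -1 40 0 0 0 1;-0.5 -1 80 0 0 0 1;-0.5 -1 110 0 0 0 1;-0.5 -1 120 0 0 0 1;-0.5 -1 120 0 0 0 1",
)

```text
time: 2.75
tool_pos: [0.4989, 0.1171, 0.108]
tcp_rot: [-2.318, -2.114, 0.009]
wrist_force: [-1.0, -0.2, 0.5]
width: 1.001
```

Emit:
arm_command(
  targets="0 0 0 0 0 0 0;0 0 0 0 0 0 0;0 0 0 0 0 0 0;0 0 0 0 0 0 0;0 0 0 0 0 0 0;0 0 0 0 0 0 0;0 0 0 0 0 0 0;0 0 0 0 0 0 0",
  newtons=100,
)

```text
time: 3.42
tool_pos: [0.5036, 0.1164, 0.1124]
tcp_rot: [2.322, 2.113, 0.003]
wrist_force: [1.0, -1.4, 4.5]
width: 0.098
```

```bash
python3 go.py .5028 .1149 .231 -5.7
```

```text
t 3.42 pos [0.5036 0.1164 0.1124] yaw -5.39 F [ 0.98 -1.4   4.46] Tq [-0.07 -0.14 -0.  ] w 0.098 q [ 0.18  0.07  2.06 -0.    1.01  0.27]
delta [  -1.5   -0.3 -118.6] [ 0.15 -0.03  0.31]
```

Emit:
arm_command(
  targets="0 0 -10 0 0 0 0;0 0 -25 0 0 0 0;0 0 -45 0 0 0 0;0 0 -70 0 0 0 0;0 0 -95 0 0 0 0;0 0 -115 0 0 0 0;0 0 -125 0 0 0 0;0 0 -130 0 0 0 0;0 0 -130 0 0 0 0",
)

```text
time: 4.17
tool_pos: [0.5024, 0.1164, 0.2417]
tcp_rot: [2.323, 2.115, 0.0]
wrist_force: [0.2, -0.4, -3.2]
width: 0.1
```

```bash
python3 go.py .5028 .1149 .231 -5.7;  python3 - <<'E'
from h import *
look("scene",2); crop("scene",2,300,150,440,290,4)
E
```

```text
t 4.17 pos [0.5024 0.1164 0.2417] yaw -5.38 F [ 0.17 -0.38 -3.17] Tq [-0.26 -0.01  0.03] w 0.1 q [ 0.18 -0.05  1.93 -0.    1.26  0.27]
delta [-1.4  0.6 10.7] [ 0.02 -0.    0.32]
```

View pics/scene2c300_150.png

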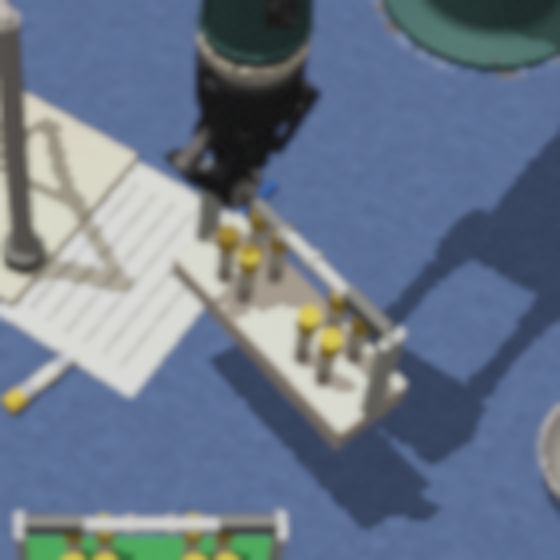

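```bash
cat >> h.py <<'E'
def barfit(n,d,mid,yaw,ztop):
    # mid approx xy, yaw = angle psi of carrier (y axis=(-sin,cos)); returns frame coordinates
    C=cloud(n,d); y=np.array([-np.sin(yaw),np.cos(yaw)]); x=np.array([np.cos(yaw),np.sin(yaw)])
    D=C[...,:2]-mid; lx=D@x; ly=D@y; z=C[...,2]
    return C,lx,ly,z
E
python3 - <<'E'
from h import *
d=np.load("pics/scene2.npy"); psi=np.radians(-5.4)
mid=np.array([.5024,.1164])+.0705*np.array([-np.sin(psi),np.cos(psi)])
C,lx,ly,z=barfit("scene",d,mid,psi,.26)
b=(abs(lx)<.012)&(ly>-.045)&(ly<.098)&(z>.245)&(z<.285)
print(b.sum()); print(np.polyfit(ly[b],z[b],1),np.polyfit(ly[b],lx[b],1),ly[b].max())
b=(abs(lx)<.05)&(abs(ly)<.12)&(z>.15)&(z<.17); print(np.polyfit(ly[b],z[b],1),np.polyfit(lx[b],z[b],1),np.percentile(ly[b],[1,50,99]),np.percentile(lx[b],[1,99]))
b=(abs(lx)<.05)&(ly>.09)&(ly<.12)&(z>.2);print(np.c_[lx[b],ly[b],z[b]].round(3)[::4])
print(mid)
E
```

```text
214
[-0.00894845  0.26369492] [ 0.01245817 -0.00056258] 0.09790021347295512
[-0.00732323  0.15953851] [-0.0210547  0.1596365] [-0.09696579  0.00086821  0.10045851] [-0.03431949  0.03355492]
[[ 0.001  0.092  0.272]
 [ 0.001  0.093  0.268]
 [-0.012  0.096  0.259]
 [-0.003  0.097  0.264]
 [ 0.002  0.092  0.257]
 [-0.004  0.1    0.261]
 [ 0.     0.098  0.257]
 [ 0.01   0.096  0.259]
 [-0.002  0.101  0.253]
 [ 0.006  0.097  0.252]
 [-0.007  0.101  0.242]
 [ 0.005  0.101  0.249]
 [ 0.009  0.098  0.244]
 [-0.007  0.1    0.228]
 [ 0.01   0.102  0.244]
 [-0.013  0.1    0.218]
 [ 0.     0.1    0.226]
 [ 0.009  0.1    0.229]
 [-0.009  0.101  0.211]
 [-0.001  0.101  0.213]
 [ 0.008  0.098  0.214]
 [ 0.009  0.096  0.206]
 [ 0.009  0.097  0.201]]
[0.50903464 0.18658712]
```

```bash
python3 - <<'E'
from h import *
im=cv2.imread("pics/scene2.png"); d=np.load("pics/scene2.npy"); C=cloud("scene",d)
tcp=np.array([.5024,.1164,.2417])
D=C-tcp; m=(np.hypot(D[...,0],D[...,1])<.16)&(D[...,2]>.02)
for a in np.arange(.02,.5,.03):
    q=m&(D[...,2]>=a)&(D[...,2]<a+.03)
    if q.sum()>5: print(round(a,2),q.sum(),np.percentile(D[...,0][q],[2,98]).round(3),np.percentile(D[...,1][q],[2,98]).round(3),im[q].mean(0).round())
E
python3 - <<'E'
import sys; sys.path.insert(0,'.')
from h import *
# pre-approach: bar local x=-75, y=0 -> TCP y=-71.5
for bx in(-.15,-.075,-.03,0,.03): print(bx,toworld([bx,-.071,.209]).round(4))
E
```

```text
0.02 213 [-0.017  0.017] [0.005 0.155] [125. 123. 121.]
0.05 135 [-0.047  0.049] [-0.007  0.019] [41. 35. 32.]
0.08 185 [-0.059  0.06 ] [-0.013  0.02 ] [58. 53. 51.]
0.11 92 [-0.013  0.038] [-0.013  0.039] [33. 30. 30.]
0.14 195 [-0.016  0.036] [-0.02   0.039] [30. 27. 27.]
0.17 199 [-0.017  0.036] [-0.018  0.039] [74. 79. 81.]
0.2 221 [-0.021  0.035] [-0.021  0.038] [58. 58. 43.]
0.23 214 [-0.014  0.035] [-0.02   0.044] [45. 44. 32.]
0.26 237 [-0.01   0.035] [-0.015  0.038] [44. 44. 31.]
0.29 234 [0.005 0.036] [-0.024  0.06 ] [60. 61. 43.]
0.32 324 [-0.022  0.049] [-0.042  0.069] [48. 47. 36.]
0.35 1143 [-0.099  0.047] [-0.064  0.068] [82. 84. 66.]
0.38 1345 [-0.153  0.029] [-0.07   0.059] [102. 106.  81.]
0.41 544 [-0.158 -0.119] [-0.076  0.033] [65. 68. 47.]
0.44 57 [-0.158 -0.145] [-0.049 -0.006] [107. 113.  79.]
-0.15 [ 0.3631 -0.3377  0.209 ]
-0.075 [ 0.4367 -0.3232  0.209 ]
-0.03 [ 0.4808 -0.3145  0.209 ]
0 [ 0.5103 -0.3087  0.209 ]
0.03 [ 0.5397 -0.3028  0.209 ]
```

Emit:
arm_command(
  targets="-10 -5 0 0 0 0 0;-30 -14 0 0 0 0 0;-55 -25 0 0 0 0 0;-82 -37 0 0 0 0 0;-110 -49 0 0 0 0 0;-140 -61 0 0 0 -1 0;-170 -72 0 0 0 -2 0;-202 -78 0 0 0 -3 0;-234 -80 0 0 0 -4 0;-264 -81 0 0 0 -6 0",
)

```text
time: 5.05
tool_pos: [0.3944, -0.1402, 0.2395]
tcp_rot: [-2.207, -2.233, 0.002]
wrist_force: [0.8, -0.0, -2.5]
width: 0.097
```

```bash
python3 go.py .375 -.335 .215 11.2
```

```text
t 5.05 pos [ 0.3944 -0.1402  0.2395] yaw 0.67 F [ 0.76 -0.02 -2.48] Tq [-0.21 -0.04  0.02] w 0.097 q [-0.4  -0.24  2.1  -0.    1.29 -0.41]
delta [-194.6  -21.6   24.5] [ -0.15  -0.05 -10.53]
```

Emit:
arm_command(
  targets="-28 -3 2 0 0 -1 0;-56 -6 4 0 0 -2 0;-84 -9 8 0 0 -4 0;-112 -12 12 0 0 -6 0;-138 -15 16 0 0 -8 0;-162 -18 20 0 0 -10 0;-182 -20 24 0 0 -10.5 0;-192 -21.5 25 0 0 -10.5 0;-195 -21.5 25 0 0 -10.5 0;-195 -21.5 25 0 0 -10.5 0",
)

```text
time: 5.88
tool_pos: [0.3768, -0.3338, 0.2153]
tcp_rot: [-1.996, -2.423, -0.001]
wrist_force: [-0.0, -0.1, -3.5]
width: 0.094
```

```bash
python3 go.py .4367 -.3232 .211 11.2; python3 - <<'E'
from h import *
look("scene",3); look("top",3); crop("scene",3,200,80,360,240,4); crop("top",3,320,150,480,310,4)
E
```

```text
t 5.88 pos [ 0.3768 -0.3338  0.2153] yaw 11.03 F [-0.02 -0.11 -3.54] Tq [-0.18 -0.07  0.02] w 0.094 q [-0.77 -0.05  1.98  0.    1.21 -0.97]
delta [-1.1 60.9  4.2] [-0.06 -0.12 -0.17]
```

View pics/scene3c200_80.png

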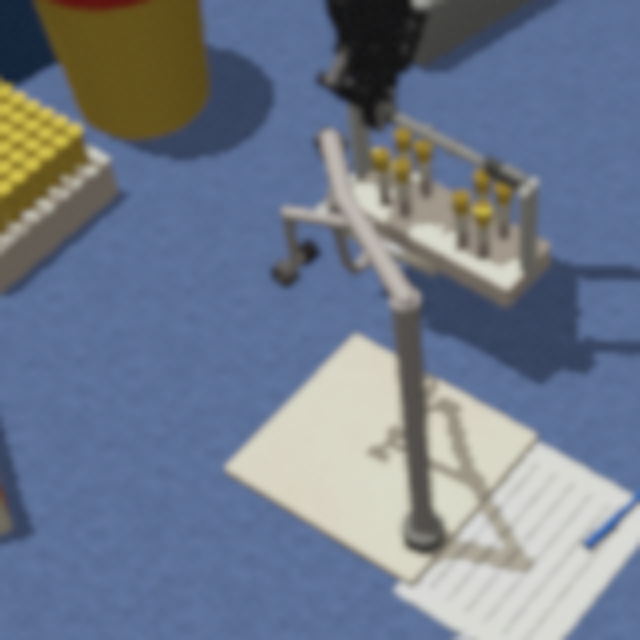

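View pics/top3c320_150.png

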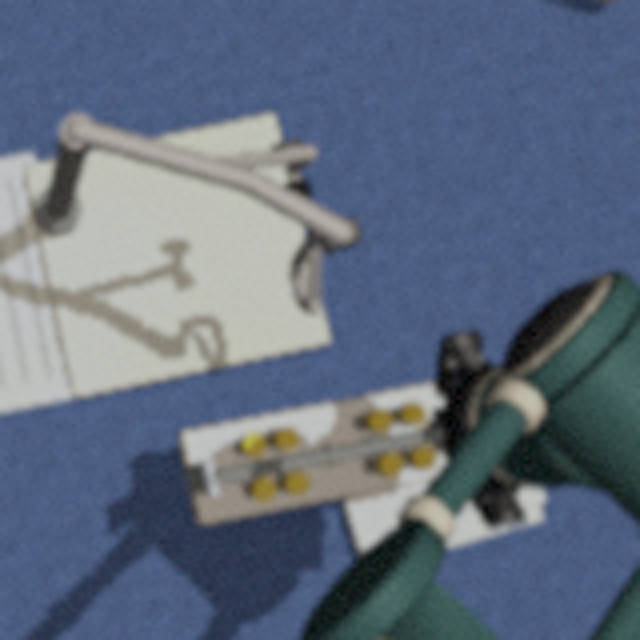

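```bash
cat > bar.py <<'E'
from h import *
def meas(tag):
    t=tostand(bot.read_state()['tool_pos']); print("tcp stand",(t*1000).round(1))
    for n in("scene","top"):
        d=np.load(f"pics/{n}{tag}.npy"); L=tostand(cloud(n,d))-t
        x,y,z=L[...,0],L[...,1],L[...,2]
        b=(abs(x)<.014)&(y>.03)&(y<.165)&(z>.008)&(z<.034)
        print(n,b.sum(),"z",(np.polyfit(y[b]-.071,z[b],1)*1000).round(1),"x",(np.polyfit(y[b]-.071,x[b],1)*1000).round(1))
        e=(abs(x)<.02)&(y>.14)&(y<.2)&(z>-.06)&(z<.012); print("  end plate y",(np.percentile(y[e],[5,50,95])*1000).round(1) if e.sum() else None)
        B=(abs(x)<.05)&(y>-.05)&(y<.2)&(z>-.095)&(z<-.07); print("  base y",(np.percentile(y[B],[1,99])*1000).round(1),"x",(np.percentile(x[B],[1,99])*1000).round(1))
import sys; meas(sys.argv[1])
E
python3 bar.py 3
```

```text
tcp stand [-135.   -69.1  215.9]
scene 126 z [11. 21.] x [25.7 -1.2]
  end plate y [165.6 171.1 172.8]
  base y [-24.5 172.2] x [-36.7  34.7]
top 196 z [32.1 22.4] x [ 0.3 -0.9]
  end plate y [169.9 170.1 170.6]
  base y [-20.9 169.9] x [-35.4  33.6]
```

```bash
cat > gs.py <<'E'
from go import *
# gs.py xs ys z : target TCP in stand mm
a=[float(v)/1000 for v in sys.argv[1:4]]
s=bot.read_state(); print("tcp stand",(tostand(s['tool_pos'])*1000).round(1), "F stand", tostandv(s['wrist_force']).round(2) if 0 else np.r_[s['wrist_force'][:2]@np.array([[np.cos(PSI),-np.sin(PSI)],[np.sin(PSI),np.cos(PSI)]]),s['wrist_force'][2]].round(2))
delta(toworld(a),np.degrees(PSI))
E
python3 gs.py -60 -71 210
```

```text
tcp stand [-135.   -69.1  215.9] F stand [-0.52 -0.46 -2.9 ]
t 5.98 pos [ 0.3774 -0.333   0.2159] yaw 11.12 F [-0.42 -0.55 -2.9 ] Tq [-0.18 -0.05 -0.03] w 0.1 q [-0.77 -0.05  1.98  0.    1.21 -0.97]
delta [-1.8 75.   5.9] [-0.01 -0.08 -0.05]
```

Emit:
arm_command(
  targets="-1 10 2 0 0 0 0;-1.5 22 4 0 0 0 0;-2 36 6 0 0 0 0;-2 50 6 0 0 0 0;-2 62 6 0 0 0 0;-2 70 6 0 0 0 0;-2 74 6 0 0 0 0;-2 75 6 0 0 0 0;-2 75 6 0 0 0 0;-2 75 6 0 0 0 0",
)

```text
time: 6.82
tool_pos: [0.4512, -0.3216, 0.2102]
tcp_rot: [-1.995, -2.426, 0.0]
wrist_force: [0.4, 0.7, -3.0]
width: 0.098
```

```bash
python3 gs.py -45 -71 210;  python3 - <<'E'
from h import *
F=[];
for i in range(8):
    s=bot.read_state(); F.append(s['wrist_force']); f=look("top",f"4_{i}")
look("scene",4)
print(np.mean(F,0),np.std(F,0)); 
crop("scene",4,240,90,340,190,6); crop("top","4_7",340,160,460,260,6)
E
python3 bar.py 4_7 2>/dev/null | tail -3; cp pics/top4_7.npy pics/top4.npy; python3 bar.py 4
```

```text
tcp stand [-60.4 -72.2 210.2] F stand [ 0.49  0.66 -3.04]
t 6.82 pos [ 0.4512 -0.3216  0.2102] yaw 11.12 F [ 0.35  0.74 -3.04] Tq [-0.19 -0.06 -0.01] w 0.098 q [-0.66  0.05  1.89 -0.    1.2  -0.86]
delta [ 1.3 15.4  0.1] [-0.03 -0.01 -0.05]
[-0.01444629  0.23527208 -3.02646251] [0.33810204 0.49409891 0.65917497]
tcp stand [-60.2 -72.4 210.4]
tcp stand [-60.2 -72.4 210.4]
scene 122 z [13.9 21.9] x [15.  -0.4]
  end plate y [167.2 171.4 173.7]
  base y [-23.9 173. ] x [-35.1  35.1]
top 182 z [40.9 22.2] x [-0.5 -1. ]
  end plate y [169.8 170.3 170.8]
  base y [-18.4 170. ] x [-35.1  33.9]
```

View pics/scene4c240_90.png

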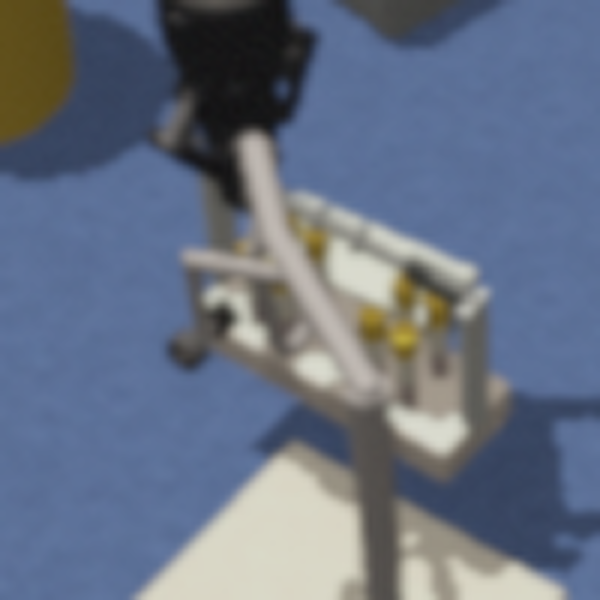

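View pics/top4_7c340_160.png

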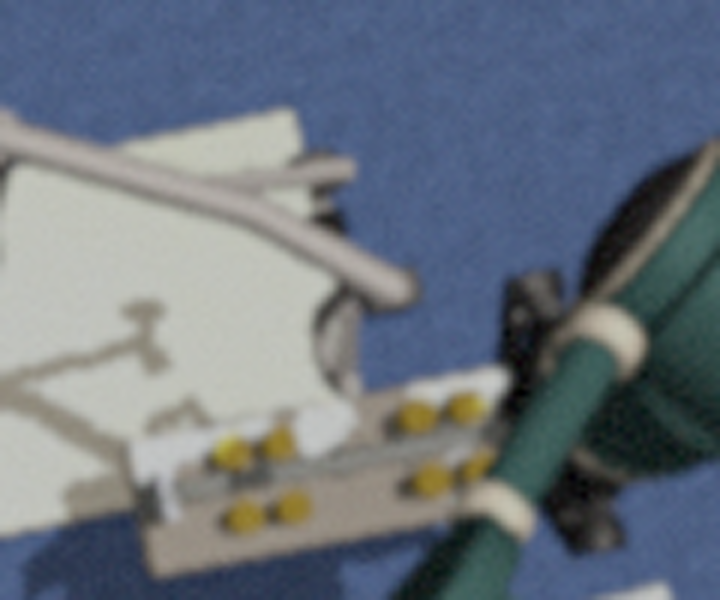

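Emit:
arm_command(
  targets="0.5 5 0 0 0 0 0;1 12 0 0 0 0 0;1.5 19 0 0 0 0 0;1.5 25 0 0 0 0 0;1.5 29 0 0 0 0 0;1.5 32 0 0 0 0 0;1.5 34 0 0 0 0 0;1.5 36 0 0 0 0 0;1.5 38 0 0 0 0 0;1.5 40 0 0 0 0 0",
)

```text
time: 8.1
tool_pos: [0.4906, -0.3124, 0.2103]
tcp_rot: [-1.996, -2.426, 0.0]
wrist_force: [-0.5, 0.2, -3.5]
width: 0.094
```

```bash
python3 gs.py 0 -71 210
```

```text
tcp stand [-20.  -70.8 210.3] F stand [-0.43  0.3  -3.47]
t 8.1 pos [ 0.4906 -0.3124  0.2103] yaw 11.11 F [-0.48  0.21 -3.47] Tq [-0.23 -0.05 -0.  ] w 0.094 q [-0.61  0.1   1.83 -0.    1.21 -0.8 ]
delta [-0.1 20.   0.3] [-0.   -0.   -0.06]
```

Emit:
arm_command(
  targets="0 2 0 0 0 0 0;0 4 0 0 0 0 0;0 6 0 0 0 0 0;0 8 0 0 0 0 0;0 10 0 0 0 0 0;0 12 0 0 0 0 0;0 14 0 0 0 0 0;0 16 0 0 0 0 0;0 18 0 0 0 0 0;0 20 0 0 0 0 0",
)

```text
time: 8.93
tool_pos: [0.5104, -0.3085, 0.2103]
tcp_rot: [1.996, 2.426, 0.0]
wrist_force: [0.3, -0.1, -3.7]
width: 0.098
```

```bash
cat > hk.py <<'E'
from h import *
import sys
def hk(n=6,tag=None):
    F=[];X=[]
    for i in range(n):
        s=bot.read_state(); F.append(np.r_[s['wrist_force'],s['torque']]); im,d=bot.read_camera("top")
        L=tostand(cloud("top",d))
        m=(np.abs(L[...,1])<.012)&(L[...,2]>.235)&(L[...,2]<.30)&(np.abs(L[...,0])<.07)
        P=L[m]; X.append((int(m.sum()),*(P.mean(0)*1000).round(1)[[0,2]]) if m.sum() else None)
    F=np.array(F); c,s_=np.cos(PSI),np.sin(PSI); f=F.mean(0)
    st=bot.read_state()
    print("t",round(st['time'],2),"tcp",(tostand(st['tool_pos'])*1000).round(2),"Fx %.2f Fy %.2f Fz %.2f"%(f[0]*c+f[1]*s_,-f[0]*s_+f[1]*c,f[2]),"Fx all",(F[:,0]*c+F[:,1]*s_).round(1),"T",f[3:].round(2))
    print("hook shank x,z:",X)
    if tag: look("top",tag); look("scene",tag)
hk(int(sys.argv[1]),sys.argv[2] if len(sys.argv)>2 else None)
E
python3 hk.py 6 5; python3 - <<'E'
from h import *
crop("scene",5,240,90,340,190,6); crop("top",5,340,160,460,260,6)
E
```

```text
t 9.23 tcp [-1.5000e-01 -7.0820e+01  2.1026e+02] Fx -0.32 Fy 0.08 Fz -3.20 Fx all [ 0.3  0.2 -1.3 -0.3 -0.5 -0.3] T [-0.25 -0.03  0.01]
hook shank x,z: [(53, np.float64(40.2), np.float64(256.0)), (53, np.float64(40.2), np.float64(256.0)), (58, np.float64(37.5), np.float64(253.5)), (59, np.float64(37.3), np.float64(254.1)), (59, np.float64(36.2), np.float64(254.2)), (60, np.float64(35.6), np.float64(254.1))]
```

View pics/top5c340_160.png

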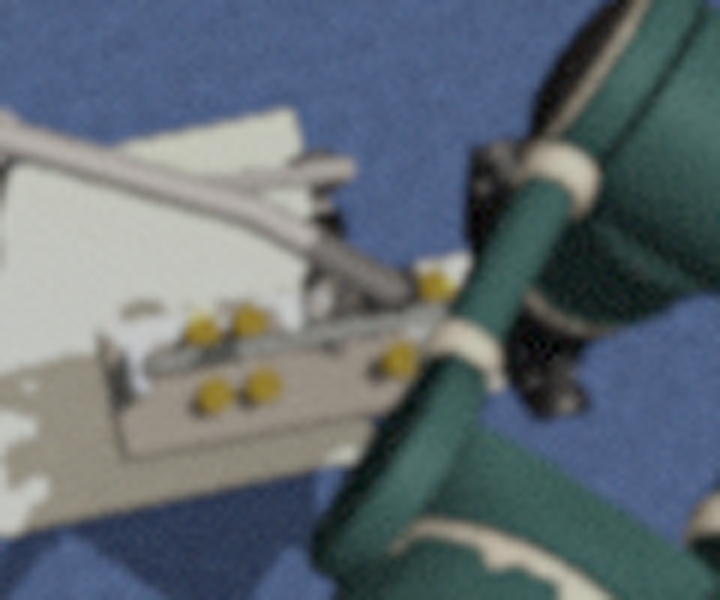

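Emit:
arm_command(
  targets="0 1 0 0 0 0 0;0 2 0 0 0 0 0;0 3 0 0 0 0 0;0 4 0 0 0 0 0;0 5 0 0 0 0 0;0 6 0 0 0 0 0;0 7 0 0 0 0 0;0 8 0 0 0 0 0",
)

```text
time: 10.0
tool_pos: [0.5179, -0.307, 0.2102]
tcp_rot: [-1.995, -2.426, 0.001]
wrist_force: [-0.5, 0.8, -3.5]
width: 0.095
```

```bash
python3 hk.py 8
```

```text
t 10.4 tcp [  7.81 -70.85 210.24] Fx -0.96 Fy 0.16 Fz -3.04 Fx all [-0.3 -1.  -1.2 -0.8 -1.2 -0.9 -1.  -1.3] T [-0.25  0.1   0.09]
hook shank x,z: [(46, np.float64(44.4), np.float64(257.8)), (49, np.float64(43.1), np.float64(256.7)), (52, np.float64(41.0), np.float64(255.0)), (47, np.float64(44.7), np.float64(257.0)), (51, np.float64(41.7), np.float64(255.7)), (51, np.float64(42.5), np.float64(256.6)), (52, np.float64(41.3), np.float64(254.9)), (48, np.float64(44.1), np.float64(258.0))]
```

Emit:
arm_command(
  targets="0 1 0 0 0 0 0;0 2 0 0 0 0 0;0 3 0 0 0 0 0;0 4 0 0 0 0 0;0 4 0 0 0 0 0",
)

```text
time: 10.82
tool_pos: [0.5221, -0.3061, 0.2102]
tcp_rot: [-1.996, -2.426, -0.0]
wrist_force: [-1.4, -0.5, -2.9]
width: 0.098
```

```bash
python3 hk.py 6
```

```text
t 11.12 tcp [ 11.89 -70.84 210.26] Fx -1.27 Fy -0.37 Fz -3.51 Fx all [-1.4 -1.3 -1.5 -0.8 -1.3 -1.3] T [-0.24  0.15  0.09]
hook shank x,z: [(47, np.float64(45.9), np.float64(257.6)), (44, np.float64(46.5), np.float64(258.5)), (45, np.float64(46.1), np.float64(257.4)), (43, np.float64(47.3), np.float64(258.4)), (50, np.float64(42.6), np.float64(255.3)), (48, np.float64(43.8), np.float64(256.8))]
```

Emit:
arm_command(
  targets="0 1 0 0 0 0 0;0 2 0 0 0 0 0;0 2 0 0 0 0 0",
)

```text
time: 11.37
tool_pos: [0.524, -0.3058, 0.2102]
tcp_rot: [1.996, 2.426, 0.0]
wrist_force: [-1.6, 0.0, -2.5]
width: 0.099
```

```bash
python3 hk.py 6
```

```text
t 11.67 tcp [ 13.9  -70.85 210.24] Fx -1.50 Fy 0.05 Fz -3.58 Fx all [-1.5 -0.9 -1.4 -2.1 -0.5 -2.5] T [-0.26  0.19  0.11]
hook shank x,z: [(52, np.float64(43.2), np.float64(256.1)), (51, np.float64(42.9), np.float64(255.3)), (45, np.float64(46.9), np.float64(258.2)), (46, np.float64(46.2), np.float64(257.6)), (46, np.float64(46.3), np.float64(257.0)), (47, np.float64(44.7), np.float64(256.7))]
```

Emit:
arm_command(
  targets="0 0.6 0 0 0 0 0;0 1.2 0 0 0 0 0;0 1.2 0 0 0 0 0",
)

```text
time: 11.92
tool_pos: [0.5251, -0.3055, 0.2102]
tcp_rot: [-1.996, -2.426, -0.0]
wrist_force: [-1.6, 0.1, -4.1]
width: 0.096
```

```bash
python3 hk.py 4
```

```text
t 12.12 tcp [ 15.12 -70.88 210.24] Fx -1.86 Fy -0.32 Fz -3.88 Fx all [-1.5 -2.5 -1.8 -1.7] T [-0.29  0.21  0.15]
hook shank x,z: [(42, np.float64(48.1), np.float64(258.4)), (45, np.float64(46.9), np.float64(258.3)), (48, np.float64(44.8), np.float64(256.8)), (49, np.float64(44.0), np.float64(256.1))]
```

Emit:
arm_command(
  targets="0 0.6 0 0 0 0 0;0 1.2 0 0 0 0 0;0 1.2 0 0 0 0 0",
)

```text
time: 12.37
tool_pos: [0.5263, -0.3054, 0.2103]
tcp_rot: [1.996, 2.426, 0.0]
wrist_force: [-1.9, -0.2, -4.0]
width: 0.1
```

```bash
python3 hk.py 4
```

```text
t 12.57 tcp [ 16.31 -70.86 210.25] Fx -1.81 Fy 0.44 Fz -3.72 Fx all [-1.9 -1.1 -2.3 -2. ] T [-0.29  0.2   0.13]
hook shank x,z: [(46, np.float64(46.1), np.float64(257.6)), (47, np.float64(45.4), np.float64(256.9)), (46, np.float64(45.4), np.float64(257.0)), (49, np.float64(44.5), np.float64(255.7))]
```

Emit:
arm_command(
  targets="0 0.6 0 0 0 0 0;0 1.2 0 0 0 0 0;0 1.2 0 0 0 0 0",
)

```text
time: 12.82
tool_pos: [0.5275, -0.3051, 0.2102]
tcp_rot: [-1.996, -2.426, -0.0]
wrist_force: [-2.3, -0.7, -2.9]
width: 0.094
```

```bash
python3 hk.py 4
```

```text
t 13.02 tcp [ 17.52 -70.87 210.29] Fx -2.15 Fy 0.07 Fz -3.41 Fx all [-2.4 -2.8 -1.7 -1.6] T [-0.29  0.2   0.12]
hook shank x,z: [(42, np.float64(48.4), np.float64(258.5)), (42, np.float64(49.2), np.float64(259.5)), (44, np.float64(47.6), np.float64(258.5)), (44, np.float64(47.7), np.float64(258.1))]
```

Emit:
arm_command(
  targets="0 0.6 0 0 0 0 0;0 1.2 0 0 0 0 0;0 1.2 0 0 0 0 0",
)

```text
time: 13.27
tool_pos: [0.5287, -0.3048, 0.2102]
tcp_rot: [-1.996, -2.426, -0.0]
wrist_force: [-2.5, -0.2, -3.9]
width: 0.096
```

```bash
python3 hk.py 4
```

```text
t 13.47 tcp [ 18.7  -70.84 210.24] Fx -1.81 Fy 0.46 Fz -4.32 Fx all [-2.5 -1.4 -1.  -2.3] T [-0.33  0.23  0.12]
hook shank x,z: [(44, np.float64(47.5), np.float64(258.7)), (46, np.float64(45.7), np.float64(257.0)), (45, np.float64(48.0), np.float64(259.0)), (43, np.float64(48.3), np.float64(258.8))]
```

Emit:
arm_command(
  targets="0 0.6 0 0 0 0 0;0 1.2 0 0 0 0 0;0 1.2 0 0 0 0 0",
)

```text
time: 13.72
tool_pos: [0.5299, -0.3046, 0.2102]
tcp_rot: [-1.996, -2.426, -0.0]
wrist_force: [-1.1, -0.4, -4.6]
width: 0.097
```

```bash
python3 hk.py 4
```

```text
t 13.92 tcp [ 19.92 -70.85 210.27] Fx -2.09 Fy 0.09 Fz -4.20 Fx all [-1.1 -2.7 -1.9 -2.6] T [-0.28  0.24  0.13]
hook shank x,z: [(41, np.float64(49.8), np.float64(259.6)), (47, np.float64(45.9), np.float64(256.4)), (41, np.float64(49.8), np.float64(260.0)), (44, np.float64(47.8), np.float64(257.8))]
```

Emit:
arm_command(
  targets="0 0.6 0 0 0 0 0;0 1.2 0 0 0 0 0;0 1.2 0 0 0 0 0",
)

```text
time: 14.17
tool_pos: [0.5311, -0.3044, 0.2103]
tcp_rot: [-1.996, -2.426, -0.0]
wrist_force: [-2.1, 0.2, -4.0]
width: 0.097
```

```bash
python3 hk.py 4
```

```text
t 14.37 tcp [ 21.14 -70.85 210.26] Fx -1.96 Fy 0.33 Fz -3.84 Fx all [-2.  -2.1 -1.3 -2.4] T [-0.28  0.25  0.15]
hook shank x,z: [(43, np.float64(48.2), np.float64(258.2)), (44, np.float64(47.3), np.float64(257.2)), (42, np.float64(49.0), np.float64(259.5)), (46, np.float64(47.4), np.float64(258.2))]
```

Emit:
arm_command(
  targets="0 0.6 0 0 0 0 0;0 1.2 0 0 0 0 0;0 1.2 0 0 0 0 0",
)

```text
time: 14.62
tool_pos: [0.5322, -0.3041, 0.2103]
tcp_rot: [-1.996, -2.426, -0.0]
wrist_force: [-2.2, 1.0, -3.5]
width: 0.095
```

```bash
python3 hk.py 4
```

```text
t 14.82 tcp [ 22.33 -70.87 210.3 ] Fx -2.32 Fy 0.92 Fz -3.96 Fx all [-2.  -2.5 -2.5 -2.2] T [-0.21  0.29  0.15]
hook shank x,z: [(43, np.float64(49.3), np.float64(259.6)), (43, np.float64(48.4), np.float64(258.8)), (40, np.float64(50.4), np.float64(260.5)), (44, np.float64(48.7), np.float64(259.4))]
```

Emit:
arm_command(
  targets="0 0.5 0 0 0 0 0;0 1 0 0 0 0 0;0 1 0 0 0 0 0",
)

```text
time: 15.07
tool_pos: [0.5332, -0.3039, 0.2103]
tcp_rot: [-1.996, -2.426, -0.0]
wrist_force: [-2.7, 1.4, -4.0]
width: 0.093
```

```bash
python3 hk.py 4
```

```text
t 15.27 tcp [ 23.33 -70.83 210.32] Fx -2.02 Fy 1.60 Fz -3.72 Fx all [-2.4 -2.2 -2.4 -1.1] T [-0.17  0.29  0.17]
hook shank x,z: [(41, np.float64(49.8), np.float64(259.8)), (42, np.float64(49.2), np.float64(259.0)), (41, np.float64(48.2), np.float64(258.4)), (42, np.float64(49.1), np.float64(259.0))]
```

Emit:
arm_command(
  targets="0 0.5 0 0 0 0 0;0 1 0 0 0 0 0;0 1 0 0 0 0 0",
)

```text
time: 15.52
tool_pos: [0.5339, -0.3038, 0.2103]
tcp_rot: [-1.995, -2.426, 0.001]
wrist_force: [-3.4, 0.6, -2.3]
width: 0.094
```

```bash
python3 hk.py 4
```

```text
t 15.72 tcp [ 24.2  -70.86 210.32] Fx -3.23 Fy 1.32 Fz -2.78 Fx all [-3.2 -2.9 -3.4 -3.4] T [-0.15  0.48  0.25]
hook shank x,z: [(43, np.float64(48.4), np.float64(258.2)), (42, np.float64(49.0), np.float64(259.0)), (42, np.float64(49.3), np.float64(258.6)), (43, np.float64(50.2), np.float64(261.4))]
```

Emit:
arm_command(
  targets="0 0.5 0 0 0 0 0;0 1 0 0 0 0 0;0 1 0 0 0 0 0",
)

```text
time: 15.97
tool_pos: [0.5346, -0.3037, 0.2103]
tcp_rot: [-1.995, -2.426, 0.001]
wrist_force: [-5.9, -0.7, -2.1]
width: 0.096
```

```bash
python3 hk.py 4 6; python3 - <<'E'
from h import *
crop("scene",6,240,90,340,190,6); crop("top",6,360,170,440,240,9)
E
```

```text
t 16.17 tcp [ 24.84 -70.87 210.28] Fx -5.27 Fy 1.30 Fz -2.00 Fx all [-5.9 -4.6 -5.  -5.5] T [-0.12  0.78  0.37]
hook shank x,z: [(43, np.float64(48.6), np.float64(258.9)), (41, np.float64(49.8), np.float64(260.0)), (42, np.float64(49.2), np.float64(258.7)), (40, np.float64(50.4), np.float64(260.7))]
```

View pics/scene6c240_90.png

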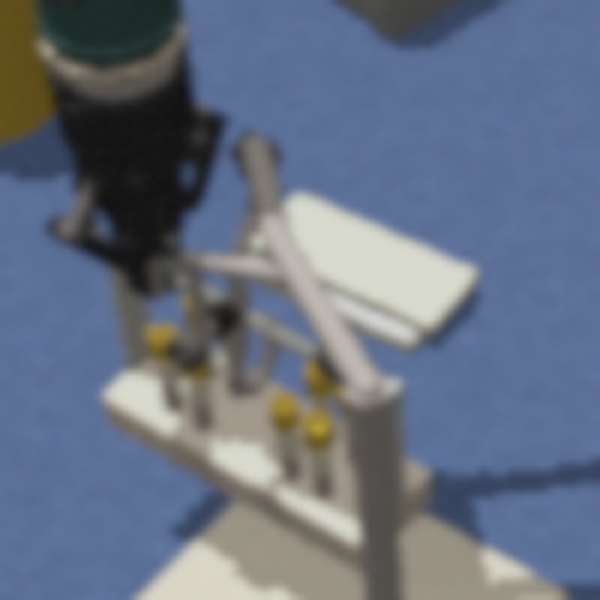

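View pics/top6c360_170.png

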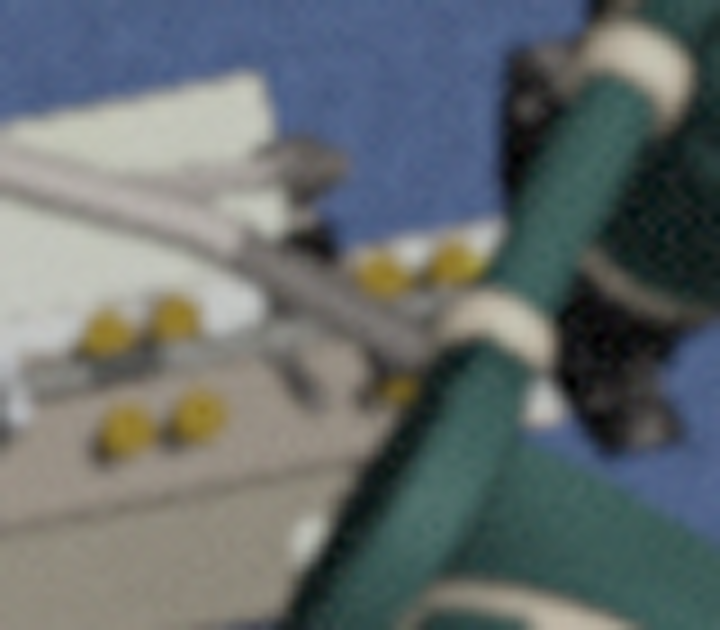

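Emit:
arm_command(
  targets="0 0.2 0 0 0 0 0;0 0.2 0 0 0 0 0;0 0.2 0 0 0 0 0;0 0.2 0 0 0 0 0;0 0.2 0 0 0 0 0;0 0.2 0 0 0 0 0;0 0.2 0 0 0 0 0;0 0.2 0 0 0 0 0;0 0.2 0 0 0 0 0;0 0.2 0 0 0 0 0",
)

```text
time: 17.1
tool_pos: [0.5346, -0.3037, 0.2103]
tcp_rot: [-1.995, -2.426, 0.001]
wrist_force: [-5.4, -0.0, -1.8]
width: 0.1
```

```bash
python3 hk.py 10
```

```text
t 17.6 tcp [ 24.9  -70.83 210.22] Fx -5.13 Fy 1.27 Fz -1.89 Fx all [-5.3 -5.2 -4.7 -4.8 -5.4 -5.1 -5.1 -4.4 -5.5 -5.6] T [-0.12  0.81  0.38]
hook shank x,z: [(42, np.float64(48.6), np.float64(258.4)), (40, np.float64(50.5), np.float64(260.1)), (40, np.float64(50.6), np.float64(259.7)), (40, np.float64(50.5), np.float64(260.1)), (42, np.float64(49.2), np.float64(259.2)), (41, np.float64(49.8), np.float64(259.8)), (41, np.float64(49.9), np.float64(259.4)), (43, np.float64(48.5), np.float64(259.0)), (45, np.float64(47.5), np.float64(257.3)), (42, np.float64(49.4), np.float64(258.0))]
```

Emit:
arm_command(
  targets="0 0.2 0 0 0 0 0;0 0.3 0 0 0 0 0;0 0.3 0 0 0 0 0;0 0.3 0 0 0 0 0;0 0.3 0 0 0 0 0;0 0.3 0 0 0 0 0;0 0.3 0 0 0 0 0;0 0.3 0 0 0 0 0;0 0.3 0 0 0 0 0;0 0.3 0 0 0 0 0",
)

```text
time: 18.43
tool_pos: [0.5348, -0.3036, 0.2102]
tcp_rot: [-1.994, -2.426, 0.002]
wrist_force: [-6.1, -0.4, -2.3]
width: 0.101
```

```bash
python3 hk.py 8 7; python3 bar.py 7
```

```text
t 18.83 tcp [ 25.07 -70.83 210.27] Fx -5.77 Fy 1.12 Fz -1.72 Fx all [-6.1 -5.  -5.6 -6.1 -5.5 -5.6 -5.8 -6.4] T [-0.11  0.89  0.44]
hook shank x,z: [(42, np.float64(49.8), np.float64(259.9)), (43, np.float64(49.3), np.float64(259.0)), (43, np.float64(49.3), np.float64(258.6)), (42, np.float64(50.0), np.float64(259.0)), (43, np.float64(50.0), np.float64(260.9)), (42, np.float64(49.8), np.float64(259.6)), (42, np.float64(50.1), np.float64(258.6)), (43, np.float64(49.3), np.float64(258.9))]
tcp stand [ 25.  -70.8 210.2]
scene 80 z [-15.5  21.1] x [-34.6   1.9]
  end plate y [169.3 171.5 173. ]
  base y [-24.2 171.8] x [-35.7  34.8]
top 145 z [38.7 21.7] x [-23.5  -1.2]
  end plate y [166.7 170.5 170.9]
  base y [-21.2 170.4] x [-36.8  32.9]
```

Emit:
arm_command(
  targets="0 -0.7 0 0 0 0 0;0 -1.5 0.3 0 0 0 0;0 -1.4 3.3 0 0 0 0;0 -1.2 6.4 0 0 0 0;0 -0.9 9.4 0 0 0 0;0 -0.5 12.4 0 0 0 0;0 -0.5 12.4 0 0 0 0",
)

```text
time: 19.52
tool_pos: [0.5352, -0.3034, 0.1968]
tcp_rot: [-1.996, -2.426, -0.0]
wrist_force: [-0.7, -0.6, -3.0]
width: 0.096
```

```bash
python3 hk.py 5
```

```text
t 19.77 tcp [ 25.41 -70.82 197.74] Fx -1.05 Fy 0.07 Fz -3.77 Fx all [-0.8 -1.  -1.5 -1.6 -0.4] T [-0.33  0.16  0.09]
hook shank x,z: [(40, np.float64(50.4), np.float64(260.8)), (39, np.float64(50.5), np.float64(259.7)), (40, np.float64(50.5), np.float64(260.3)), (40, np.float64(50.5), np.float64(260.5)), (40, np.float64(50.5), np.float64(260.3))]
```

Emit:
arm_command(
  targets="0 0.4 3 0 0 0 0;0 0.7 6 0 0 0 0;0 0.8 9 0 0 0 0;0 1 12 0 0 0 0;0 1.5 15 0 0 0 0;0 2.1 18 0 0 0 0;0 2.1 18 0 0 0 0",
)

```text
time: 20.35
tool_pos: [0.5371, -0.3029, 0.1789]
tcp_rot: [-1.995, -2.425, -0.0]
wrist_force: [0.6, -0.7, -1.3]
width: 0.098
```

```bash
python3 hk.py 5 8; python3 - <<'E'
from h import *
crop("scene",8,240,90,340,190,6); crop("top",8,360,170,440,240,9)
E
```

```text
t 20.6 tcp [ 27.68 -71.04 180.19] Fx 0.11 Fy -0.35 Fz -2.80 Fx all [ 0.4  0.4  0.2 -0.3 -0.2] T [-0.31 -0.04  0.02]
hook shank x,z: [(51, np.float64(42.7), np.float64(257.8)), (52, np.float64(42.0), np.float64(257.5)), (51, np.float64(41.7), np.float64(256.8)), (52, np.float64(42.0), np.float64(257.6)), (50, np.float64(42.3), np.float64(257.4))]
```

View pics/scene8c240_90.png

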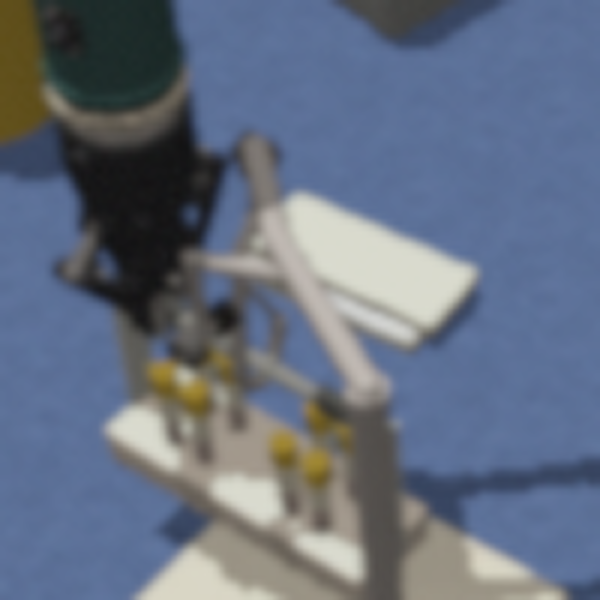

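View pics/top8c360_170.png

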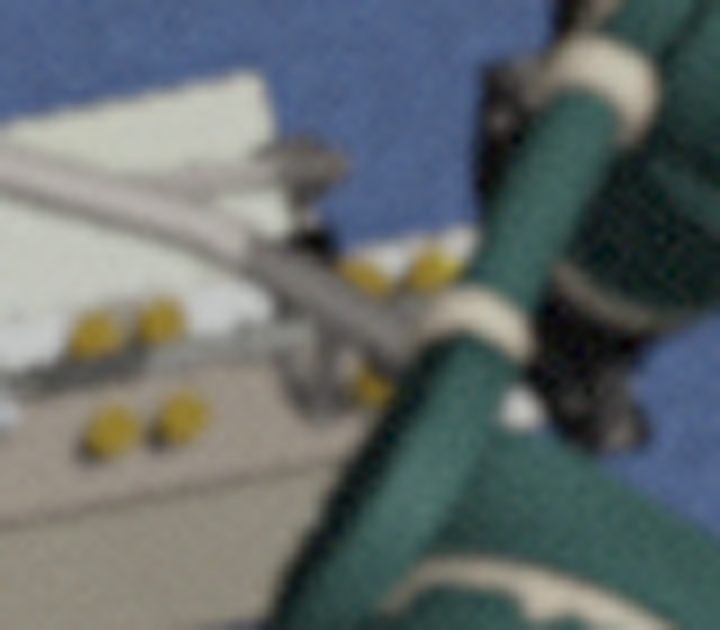

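Emit:
arm_command(
  targets="0 -0.5 2 0 0 0 0;0 -1 4.5 0 0 0 0;0 -2 7 0 0 0 0;0 -3 9.5 0 0 0 0;0 -3.5 11 0 0 0 0;0 -4 12 0 0 0 0;0 -4 12 0 0 0 0",
)

```text
time: 21.28
tool_pos: [0.5329, -0.3039, 0.1674]
tcp_rot: [-1.995, -2.426, 0.0]
wrist_force: [0.4, -0.4, -3.1]
width: 0.1
```

```bash
python3 hk.py 5
```

```text
t 21.53 tcp [ 23.56 -71.01 168.09] Fx 0.22 Fy -0.04 Fz -3.57 Fx all [ 0.3  0.9 -0.2 -0.1  0.2] T [-0.15 -0.02  0.01]
hook shank x,z: [(51, np.float64(41.7), np.float64(255.4)), (52, np.float64(40.2), np.float64(256.0)), (51, np.float64(41.7), np.float64(255.7)), (53, np.float64(40.3), np.float64(256.3)), (51, np.float64(41.4), np.float64(256.9))]
```

Emit:
arm_command(
  targets="0 -1.5 0 0 0 0 0;0 -4 0 0 0 0 0;0 -7 0 0 0 0 0;0 -10 0 0 0 0 0;0 -13 0 0 0 0 0;0 -16 0 0 0 0 0;0 -18.5 0 0 0 0 0;0 -20.5 0 0 0 0 0;0 -22 0 0 0 0 0;0 -22.5 0 0 0 0 0",
)

```text
time: 22.37
tool_pos: [0.5109, -0.3084, 0.168]
tcp_rot: [1.996, 2.426, -0.0]
wrist_force: [0.1, -0.3, -3.6]
width: 0.098
```

```bash
python3 hk.py 8 9;python3 bar.py 9; python3 - <<'E'
from h import *
crop("scene",9,240,90,340,190,6); crop("top",9,360,170,440,240,9)
E
```

```text
t 22.77 tcp [  1.03 -70.84 167.86] Fx 0.17 Fy -0.30 Fz -3.41 Fx all [ 0.   0.3 -0.3  1.5  0.4 -1.   0.5 -0.1] T [-0.21 -0.05  0.  ]
hook shank x,z: [(69, np.float64(32.4), np.float64(257.3)), (66, np.float64(33.6), np.float64(255.3)), (65, np.float64(33.9), np.float64(255.8)), (63, np.float64(34.9), np.float64(254.7)), (64, np.float64(34.5), np.float64(256.5)), (62, np.float64(35.4), np.float64(256.4)), (66, np.float64(33.2), np.float64(256.6)), (67, np.float64(32.9), np.float64(256.4))]
tcp stand [  1.  -70.9 167.9]
scene 73 z [44.  20.7] x [ 5.2 -0.1]
  end plate y [166.7 171.  173.5]
  base y [-24.2 172.5] x [-35.7  34.7]
top 178 z [40.6 21.5] x [-3.7 -1. ]
  end plate y [168.5 170.6 170.9]
  base y [-14.5 170.2] x [-35.6  33.9]
```

View pics/top9c360_170.png

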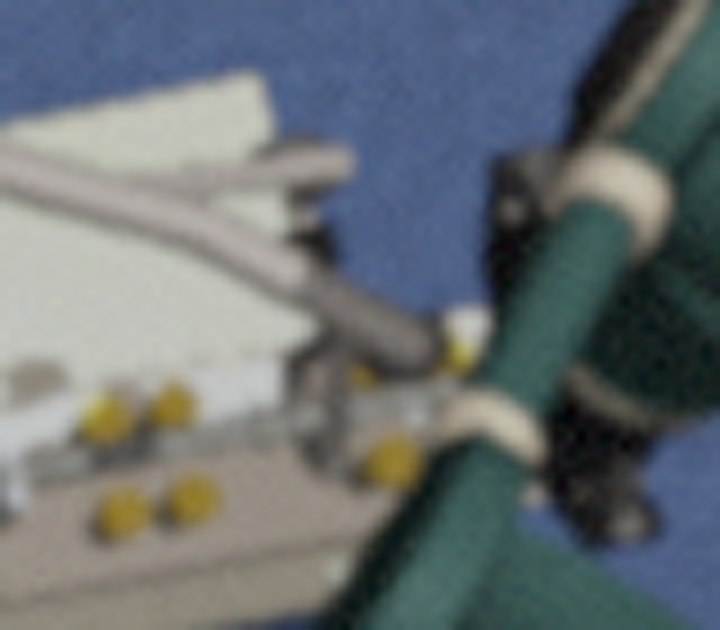

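View pics/scene9c240_90.png

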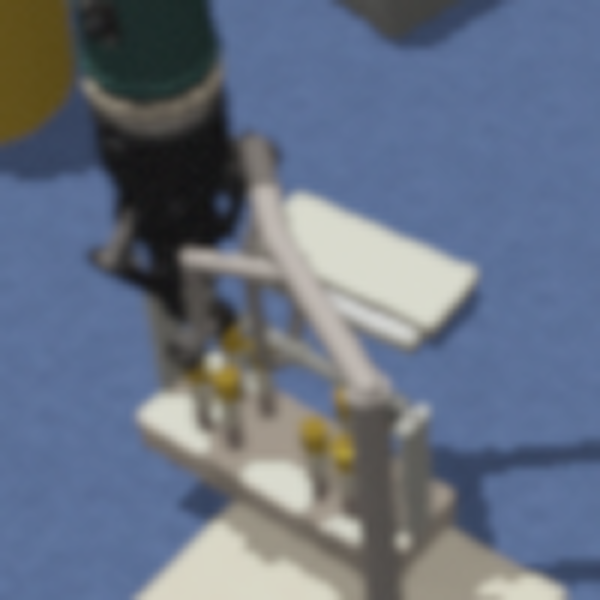

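Emit:
arm_command(
  targets="0 0 1 0 0 0 0;0 0 2 0 0 0 0;0 0 3 0 0 0 0;0 0 3 0 0 0 0",
)

```text
time: 23.2
tool_pos: [0.511, -0.3082, 0.1646]
tcp_rot: [-1.995, -2.426, 0.0]
wrist_force: [-0.2, -0.1, -2.8]
width: 0.097
```

```bash
python3 hk.py 4
```

```text
t 23.4 tcp [  0.91 -70.84 164.84] Fx -0.11 Fy -0.24 Fz -2.99 Fx all [-0.2 -0.1 -0.5  0.3] T [-0.24 -0.05  0.  ]
hook shank x,z: [(70, np.float64(31.9), np.float64(255.8)), (73, np.float64(30.0), np.float64(256.1)), (71, np.float64(31.8), np.float64(257.2)), (72, np.float64(30.5), np.float64(256.3))]
```

Emit:
arm_command(
  targets="0 0 0.5 0 0 0 0;0 0 1 0 0 0 0;0 0 1 0 0 0 0",
)

```text
time: 23.65
tool_pos: [0.5112, -0.3084, 0.164]
tcp_rot: [1.996, 2.426, 0.0]
wrist_force: [0.2, 0.8, -2.2]
width: 0.098
```

```bash
python3 hk.py 4
```

```text
t 23.85 tcp [  0.96 -70.9  163.98] Fx 0.10 Fy 0.07 Fz -2.33 Fx all [ 0.3  0.3  0.3 -0.6] T [-0.15 -0.05 -0.04]
hook shank x,z: [(70, np.float64(31.1), np.float64(255.3)), (70, np.float64(31.4), np.float64(256.8)), (71, np.float64(31.0), np.float64(256.3)), (71, np.float64(29.8), np.float64(255.7))]
```

Emit:
arm_command(
  targets="0 0 0.5 0 0 0 0;0 0 1 0 0 0 0;0 0 1 0 0 0 0",
)

```text
time: 24.1
tool_pos: [0.5116, -0.3086, 0.1635]
tcp_rot: [1.995, 2.425, 0.0]
wrist_force: [1.2, -0.2, 0.3]
width: 0.096
```

```bash
python3 hk.py 4
```

```text
t 24.3 tcp [  1.19 -71.12 163.39] Fx 0.73 Fy -0.47 Fz 0.84 Fx all [1.2 0.8 0.4 0.6] T [-0.1  -0.02 -0.01]
hook shank x,z: [(68, np.float64(32.1), np.float64(255.6)), (69, np.float64(31.6), np.float64(256.0)), (68, np.float64(32.3), np.float64(256.1)), (70, np.float64(30.6), np.float64(256.1))]
```

Emit:
arm_command(
  targets="0 0.2 -0.3 0 0 0 0;0 0.2 -0.3 0 0 0 0;0 0.2 -0.3 0 0 0 0.12;0 0.2 -0.3 0 0 0 0.14;0 0.2 -0.3 0 0 0 0.18;0 0.2 -0.3 0 0 0 0.25;0 0.2 -0.3 0 0 0 0.35;0 0.2 -0.3 0 0 0 0.45;0 0.2 -0.3 0 0 0 0.5;0 0.2 -0.3 0 0 0 0.5",
)

```text
time: 25.13
tool_pos: [0.5113, -0.3083, 0.1632]
tcp_rot: [-1.996, -2.426, -0.0]
wrist_force: [-0.2, -0.3, -0.7]
width: 0.498
```

```bash
python3 hk.py 8 10;python3 bar.py 10; python3 - <<'E'
from h import *
crop("scene",10,240,90,340,190,6); crop("top",10,340,160,440,240,8)
E
```

```text
t 25.53 tcp [  1.13 -70.87 163.21] Fx 0.16 Fy -0.05 Fz -0.03 Fx all [-0.3  0.4  0.3  0.3  0.8 -0.6  0.3  0. ] T [ 0.01 -0.    0.  ]
hook shank x,z: [(71, np.float64(31.6), np.float64(255.0)), (71, np.float64(31.5), np.float64(255.5)), (70, np.float64(32.1), np.float64(256.3)), (70, np.float64(32.0), np.float64(255.4)), (70, np.float64(30.8), np.float64(254.9)), (70, np.float64(31.4), np.float64(256.0)), (68, np.float64(32.2), np.float64(256.8)), (70, np.float64(31.4), np.float64(256.8))]
tcp stand [  1.1 -70.9 163.2]
scene 75 z [29.4 21.4] x [17.5 -1.2]
  end plate y [165.6 171.1 173.4]
  base y [-25.1 172.3] x [-35.9  34.8]
top 176 z [35.6 22.2] x [-6.4 -0.6]
  end plate y [167.8 170.3 170.7]
  base y [-16.3 169.6] x [-35.7  33.7]
```

View pics/scene10c240_90.png

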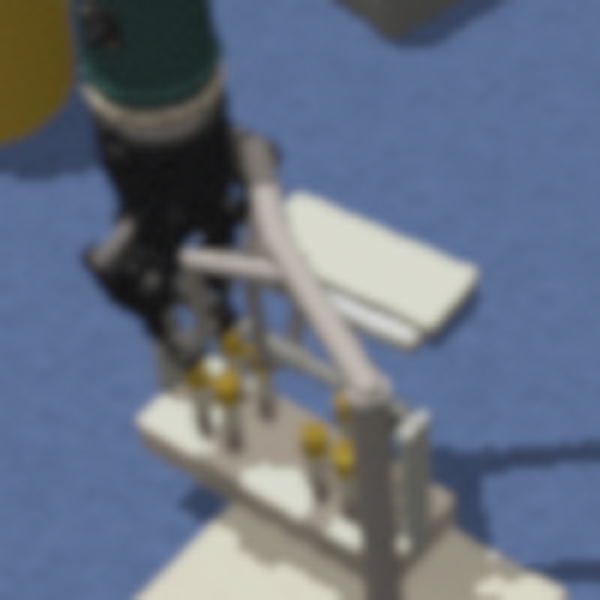

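View pics/top10c340_160.png

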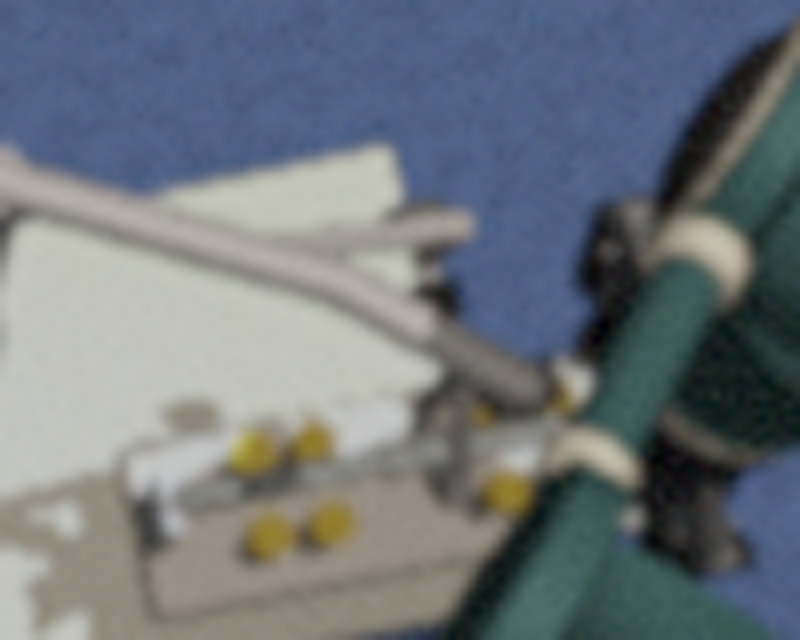

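Emit:
arm_command(
  targets="0 0 -5 0 0 0 0.5;0 0 -15 0 0 0 0.5;0 0 -28 0 0 0 0.5;0 0 -42 0 0 0 0.5;-5 0 -56 0 0 0 0.5;-15 0 -70 0 0 0 0.5;-30 0 -80 0 0 0 0.5;-50 0 -85 0 0 0 0.5;-70 0 -85 0 0 0 0.5;-80 0 -85 0 0 0 0.5",
)

```text
time: 26.47
tool_pos: [0.5278, -0.3893, 0.2511]
tcp_rot: [1.994, 2.422, -0.001]
wrist_force: [-0.7, 1.1, -1.2]
width: 0.496
```

```bash
cat > chk.py <<'E'
from h import *
for i in range(8):
    t=bot.read_state()['time']; im,d=bot.read_camera("top"); L=tostand(cloud("top",d)); x,y,z=L[...,0],L[...,1],L[...,2]
    b=(abs(x)<.03)&(abs(y)>.02)&(abs(y)<.1)&(z>.17)&(z<.205); B=(abs(x)<.07)&(abs(y)<.12)&(z>.065)&(z<.095)
    print(round(t,2),b.sum(),"bar z",(np.polyfit(y[b],z[b],1)*1000).round(1),"x",(np.polyfit(y[b],x[b],1)*1000).round(1),"y",(np.percentile(y[b],[1,99])*1000).round(1),"base x",(np.percentile(x[B],[1,99])*1000).round(1),"z",(np.median(z[B])*1000).round(1))
s=bot.read_state(); print(s['time'],s['tool_pos'],s['wrist_force'])
look("top",11); look("scene",11)
crop("scene",11,240,90,340,190,6); crop("top",11,340,160,440,240,8)
E
python3 chk.py
```

```text
26.47 218 bar z [-12.5 187.1] x [-0.3  0.1] y [-98.3  99.7] base x [-34.6  34.6] z 81.4
26.52 219 bar z [ -3.7 187. ] x [-0.4  0.1] y [-98.4  99.1] base x [-34.6  34.6] z 81.5
26.57 220 bar z [-10.1 186.9] x [-1.4  0.2] y [-98.6  99.5] base x [-34.5  34.8] z 81.4
26.62 218 bar z [ -7.8 187. ] x [0.1 0.3] y [-99.4  99. ] base x [-34.4  34.8] z 81.5
26.67 223 bar z [ -6.8 186.9] x [-1.4  0.4] y [-98.9  98.6] base x [-34.1  34.6] z 81.4
26.72 221 bar z [ -9.9 186.8] x [-0.2  0.6] y [-98.1  99.6] base x [-33.7  35.4] z 81.3
26.77 215 bar z [ -4.6 187. ] x [0.2 0.8] y [-98.5  99.1] base x [-33.5  35.6] z 81.4
26.82 223 bar z [ -7.8 186.9] x [-2.   0.8] y [-98.6  99.3] base x [-33.1  36.1] z 81.5
26.8667 [ 0.52660362 -0.38572008  0.24802528] [ 0.07317672  0.46476223 -0.48775805]
```

View pics/scene11c240_90.png

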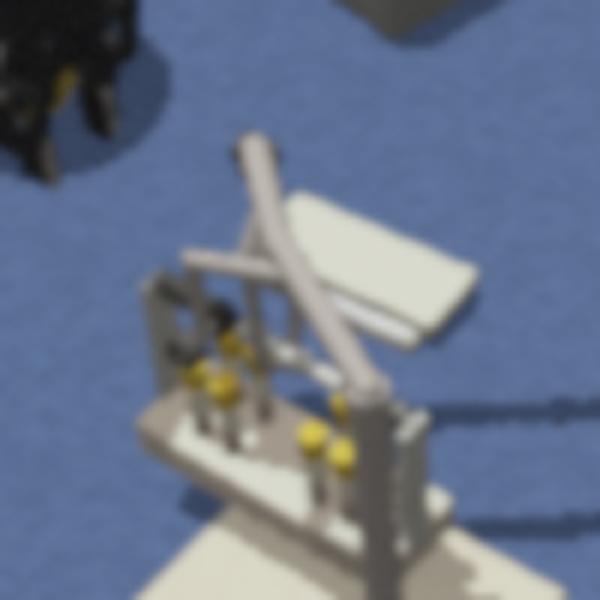

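View pics/top11c340_160.png

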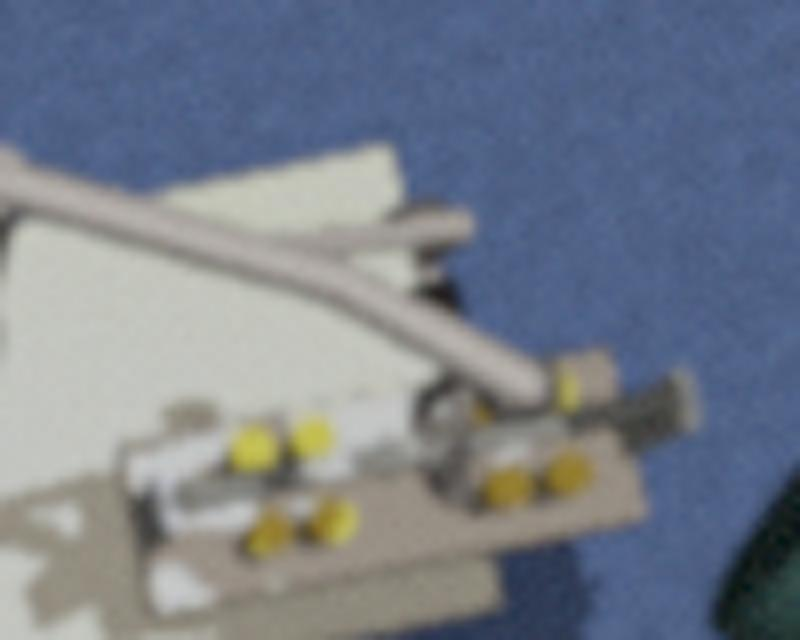

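View pics/top11.png

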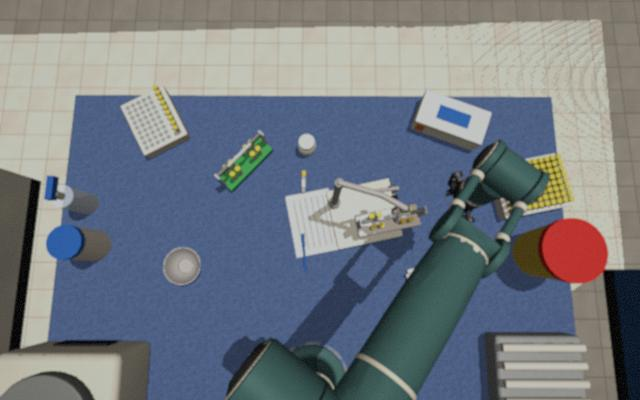

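```bash
python3 chk.py | tail -5; python3 -c "
from workcell import bot
print(bot.finish_job())"
```

```text
27.17 225 bar z [ -8.  186.8] x [-1.  1.] y [-98.1  99.8] base x [-33.1  36. ] z 81.6
27.22 214 bar z [ -9. 187.] x [-0.1  0.7] y [-96.9  99.4] base x [-33.5  35.6] z 81.4
27.27 223 bar z [ -7.2 186.9] x [-0.3  0.6] y [-99.   99.4] base x [-33.7  35.4] z 81.5
27.32 226 bar z [-11.9 186.8] x [-0.7  0.4] y [-98.2  99.5] base x [-34.1  35.1] z 81.7
27.3667 [ 0.52677166 -0.38675782  0.24819217] [-0.33285593  0.02235165  0.1619359 ]
the job is handed in; nothing more can be done
None
```

The carrier is hanging on the drop hook, and I handed the job in at about 27.4 s; no verdict was reported.

**What I did:** I gripped the white carrier by its −y grip and brought the bar in above the tip. I pressed the hook back onto its buffer (about 0.2 rad) at 5 to 6 N for over 2 s, with the hook still. I then eased off to about 1 N, slid the bar down past the latch and brought the hook back to plumb. I lowered the bar until the hook took the carrier's weight, then released and backed away.

**Last checks:**
- **Position:** the bar is centred on the hook to within about 1 mm along both its length and the mouth direction. Its measured height matches the seat.
- **Level and clearance:** tilt is about 0.01 rad, and the underside is about 50 mm above the table.
- **Motion:** the remaining sway is about 1 mm, at well under 0.01 m/s.
- **Robot:** it is clear of everything, with wrist force near zero.
- **Bystanders:** in the last top view the pen, loose tube, jar and bowl look unmoved. The arm hides most of the packets there. They were in plain view and unmoved just before release, and nothing passed near them after that.

**Less certain:**
- **Latch:** the pictures are too coarse to show directly that it is shut. I infer it from the bar being well below the latch's end and from the hook swinging back off its buffer once the bar had passed.
- **Sideways force:** a force of about 1.3 N appeared along the bar during the press, which I could not fully explain. It went away when I eased off.

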